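Reset the wax-sawing jig and hold the ring wax for clamping

ROBOT

A 6-joint arm with a two-finger parallel gripper is mounted at the origin on a cart in front of the work surface, level with it; the furniture and walls round the work are solid. World frame = base frame: x ahead of the robot, y to its left, z up, the work surface at z = 0. Lengths are in m, angles in rad, forces in N, time in s.
With the tool pointing down it reaches from about 0.3 to 0.75 m from the base axis. Payload 8.5 kg.
Tool frame: the origin (TCP) lies at the very end of the fingers, on their centre line; the grasp point (between the pads) lies 19 mm behind it; x points along the fingers, y is the direction in which the jaws open and shut, and the axes are right-handed (so a half turn about x gives the same grasp; the last joint's range is limited). The gripper opens to 88 mm and grips with 3 to 60 N. Pads are 18 mm wide; open, the fingers measure 123 mm over their backs; the gripper's body (75 mm by 187 mm) begins 45 mm behind the grasp point.
Start: joints at [-1.441, 0.381, 1.297, -0, 1.464, -0.215], TCP at [0.186, -0.518, 0.239] pointing down, gripper open.
Joint ranges: [-3.11, 3.11], [-0.89, 2.33], [0.22, 2.48], [-1.42, 4.56], [0.17, 2.85], [-2.88, 2.88]. Speed limits (rad/s): [2.39, 2.39, 3.14, 3.14, 3.14, 3.14].

INTERFACE

Orientations are given as a unit quaternion [w, x, y, z].
In Python, from bench import bot gives the robot as it stands.
- The arm moves only by the shell command python3 -m jog 'ROWS' [FORCE]. ROWS is JSON, a list of rows, each a list of 7 numbers: the shift along the tool's x, y, z in mm, then the turn, a rotation vector about the tool's x, y, z in units of 6 degrees (1.0 is 6 degrees), then the opening in per cent of the stroke, from 0 (shut) to 100 (fully open). In form: [[tx, ty, tz, rx, ry, rz, grip], ...]. A call has exactly 8 rows; each row shifts and turns the pose as measured when the row begins, along the tool's axes as they then stand; what a row does not reach is not made up. A row lasts 1/12 s, in which the tool goes at most 41.7 mm and 7.16 degrees, less where a joint would pass 70% of its speed; a pose out of reach is approached as far as the arm can. A call with a gripper value outside its range is refused whole. The fingers move at their own pace and stop on an object; FORCE is the grip in N (left out, the last holds). Time passes only in rows, so rows that do not move let the fingers close, or fill a call up. It gives the time, the measured TCP pose, the force and the opening at its end, in the units of the state.
- bot.sense(): the state, without advancing time (a new reading comes with each control period).
- bot.grab_frame(name): name is "side" or "top" or "wrist"; returns a dict with "frame" (480x640x3 uint8, red, green, blue), "fx", "fy", "cx", "cy" (pixels), "k1" (the pictures are not rectified: a ray, as slopes to the right and down, at radius r is drawn at 1 + k1 r^2 times it, then the intrinsics apply), "cam_to_world" (4x4, takes a point from camera to world coordinates). Camera axes: x right, y up, looking along -z (the intrinsics and any distortion apply to the point x, -y, -z); pixel columns grow to the right and rows downward; lengths in m; the calibration is good to about 2 mm. A picture is of the moment at which its call begins. There is no depth.
- bot.finish_job(): hands the job in, once; it reports no verdict.
Trained networks look in a picture, given as the dict that the camera call returned (one of the last four; its "shot" number tells which), for a name from the list of things; names that differ only in an ending like _2 or _b are one class to them, and where a whole thing is asked for, a point or a joint stands for the part that bears it (a point fixed in the world has none). Each returns a list of dicts, best first, with "score" (0 to 1); they miss things now and then, are a little off and sometimes report something else, mostly with a low value. They report only what shows in the picture. A call takes as long as a camera call.
- bot.find_in(picture, query): "location" ([column, row] in pixels, amid what is visible of it).
- bot.silhouettes(picture, query): "region" (480x640 bool, what is visible of it) and "location" ([column, row] in pixels, amid what is visible of it).
- bot.spot_point(picture, query): "location" ([column, row] in pixels: a listed point, or the origin of a listed thing).
The state is a dict: "clock": time; "q": joint angles; "joint_velocities": joint speeds; "tau": joint torques, N m; "tool_pos": TCP position; "eef_rot": TCP orientation; "wrist_force": force on the tool from outside, world axes, zero at the start; "torque": the same for the moment, N m; "width": finger opening in m.
Only numpy, scipy, OpenCV 4.12 (cv2) and the standard library are available. Lean on these libraries where they do the work, as an engineer would, in place of code of your own. Each camera call takes 0.05 s, during which the arm holds its last target.

TASK

Reset the ring-wax sawing jig for its narrowest ring blank: lift the stop pin out of the bore it stands in and stand it fully home in the bore nearest the saw slot. Then lay the ring-wax bar flat on the jig along the fence, its end up against the pin, and press it squarely into the leather fence pad with a steady push of about 10 newtons, gently, as harder would dent the wax. Finish while still holding it pressed like that, so that the goldsmith can swing the clamp over and tighten it; leave the loupe, the cutters and the ring clamp where they lie.

Things in the scene. Friction and masses are not known exactly. Their poses are not given: they have to be found in the camera images.
- jig: fixed sawing jig: base 100 (x) x 180 (y) x 26 mm, origin at the centre of its underside; x points to the fence, y along it to the stop bores. Steel fence 12 mm high above the base, front face at x = +24; saw slot across at y = +22 mm. Stop bores at x = +3, y = +39, +56, +73 mm. Swung-back clamp behind the other end, nut at x = +38, y = -79, up to 62 mm above the bench
- bore_near (a point): centre of the mouth of the stop bore nearest the saw slot, on the base top (26 mm above the bench); bore 11 mm wide, 23 mm deep, chamfered; axes as jig. The pin belongs here
- bore_far (a point): centre of the mouth of the stop bore farthest from the saw slot, where the pin stands at the start; same bore and axes
- pad (a joint): how far the fence pad is pressed in, m: 0 free, 0.008 at its hard end. Leather on springy sponge rubber, which pushes back 2 N for each mm, so 10 N is 0.005
- pad_face (a point): middle of the leather pad's front face, which is 76 mm long (along y) and 12 mm high from the base top; unpressed it stands at x = +10 mm, y = -22 mm of the jig and it moves along jig +x when pressed; axes as jig
- stop_pin: plain round steel dowel, 10 mm thick, 56 mm long, 35 g, upright at the start with 23 mm in the bore and 33 mm standing out; origin at the centre of its foot, z along the pin
- wax: pale bar of hard ring wax lying on the bench, 28 (x) x 90 (y) x 30 (z) mm, about 60 g, with a 16.5 mm finger bore right through along y; origin at the centre of its underside, z up, y along the bar; both ends alike. Its lengthways sides go against the pad; it stands 18 mm higher than the fence and pad
- loupe: folding loupe 24 x 32 x 19 mm lying on the bench, to be left alone
- cutters: side cutters 51 x 118 x 11 mm lying on the bench, to be left alone
- ring_clamp: wooden ring clamp 28 x 148 x 28 mm lying on the bench, to be left alone

How it is judged:
On the way, in this order (a step that is already met when the one before it is completed fails the run):
1. the stop pin stands fully home in the bore nearest the saw slot (horizontal distance between stop_pin and bore_near below 0.003 m and z of stop_pin in the frame of bore_near below -0.02 m and angle between stop_pin's own z axis and vertical below 0.16 rad), for 0.3 s.
2. the wax is pressed steadily into the pad, flat on the jig and up against the pin (contact force between wax and pad between 5 and 15 N and y of wax in the frame of bore_near between -0.0535 and -0.0465 m and z of wax in the frame of bore_near below 0.003 m and angle between the y axis of wax and the y axis of jig, either way round below 0.07 rad), for 1 s.
At the end, for the whole second after the job is handed in: Pin home in the bore nearest the saw slot (20 mm deep, within 3 mm, upright to 9 deg). Fingers hold the wax still on the jig (within 3 mm of the base, along the fence to 4 deg, upright to 5), its end at the pin (within 3.5 mm), pressed into the pad with 5 to 15 N (all of step 1 and all of step 2 and contact force between the fingers and wax above 2 N and angle between wax's own z axis and vertical below 0.09 rad and linear speed of wax below 0.01 m/s); the arm keeps its last pose, push and grip.
It fails at once if the wax is driven into the pad with more than 25 N (contact force between wax and pad above 25 N).
It fails at once if the loupe, the cutters or the ring clamp is pushed away by more than 2 cm (distance of any of loupe, cutters, ring_clamp from where it was at the start of the episode above 0.02 m).
It also fails if it takes over 61 s, if anything falls off the work surface, if the arm or the gripper's body presses on something with over 40 N, if the wrist force passes 120 N, or if a joint passes its speed limit or range.

## Working session

There is one attempt and no reset: what is moved stays moved. The work goes in short steps, Python scripts to look and compute and a shell command to move; the robot and the scene stay as the last step left them, time stands still between calls to the robot, and variables do not carry over. Pictures are saved under pics/ and viewed, and the job is handed in when it is done.

```bash
ls; mkdir -p pics
python3 - <<'E'
from bench import bot
import cv2
print(bot.sense())
for n in ("side","top","wrist"):
    p=bot.grab_frame(n)
    cv2.imwrite(f"pics/{n}0.png",p["frame"][:,:,::-1])
    print(n,p["fx"],p["cx"],p["cy"],p["k1"],p["cam_to_world"].round(3) if hasattr(p["cam_to_world"],'round') else p["cam_to_world"])
    if n!="wrist":
        for q in ("jig","bore_near","bore_far","pad_face","stop_pin","wax","loupe","cutters","ring_clamp"):
            print(q,[( [round(v) for v in d["location"]],round(d["score"],2)) for d in bot.spot_point(p,q)[:2]])
E
```

```text
pics
{'clock': 0.0, 'q': array([-1.44129059e+00,  3.81194352e-01,  1.29822292e+00, -8.74882192e-06,
        1.46362387e+00, -2.15305761e-01]), 'joint_velocities': array([-0.00033696, -0.00104254, -0.00132309, -0.00024632, -0.00048912,
        0.00061742]), 'tau': array([ 1.00250334e-03, -4.37927127e+01, -2.24553376e+01,  7.13386922e-02,
        3.51805240e-02, -1.17175105e-04]), 'tool_pos': array([ 0.18586698, -0.5173501 ,  0.23815142]), 'eef_rot': array([ 0.12079475,  0.69664251,  0.12181832, -0.69660473]), 'wrist_force': array([-0.88268096,  0.27168193, -0.55889589]), 'torque': array([ 0.01156379, -0.01847387,  0.04031078]), 'width': 0.08800676458068543}
side 557.3643746744578 321.3178744499273 244.68921961174402 0.04998779832369235 [[-1.     0.006  0.022  0.578]
 [ 0.014 -0.62   0.784  0.657]
 [ 0.019  0.785  0.62   0.77 ]
 [ 0.     0.     0.     1.   ]]
jig [([354, 313], 0.98)]
bore_near [([359, 320], 0.86)]
bore_far [([368, 330], 0.87)]
pad_face [([344, 294], 0.43)]
stop_pin [([366, 341], 0.67)]
wax [([344, 215], 0.87)]
loupe [([405, 252], 0.7)]
cutters []
ring_clamp [([377, 209], 0.71)]
top 595.3805855382803 322.53750871467463 229.12880763094265 -0.1443931621698393 [[ 0.02   0.989 -0.144  0.403]
 [-1.     0.02  -0.    -0.241]
 [ 0.003  0.144  0.99   0.992]
 [ 0.     0.     0.     1.   ]]
jig [([414, 137], 0.73), ([240, 257], 0.64)]
bore_near [([218, 264], 0.57)]
bore_far [([194, 268], 0.93)]
pad_face [([252, 248], 0.52)]
stop_pin [([200, 272], 0.37)]
wax [([426, 264], 0.57)]
loupe [([354, 342], 0.83)]
cutters [([416, 137], 0.95)]
ring_clamp [([460, 316], 0.6)]
wrist 366.9017644560658 316.60955971195534 245.6935524216432 -0.06901544249000147 [[ 0.338  0.907  0.25   0.251]
 [-0.941  0.326  0.089 -0.496]
 [-0.001 -0.266  0.964  0.383]
 [ 0.     0.     0.     1.   ]]
```

View pics/top0.png

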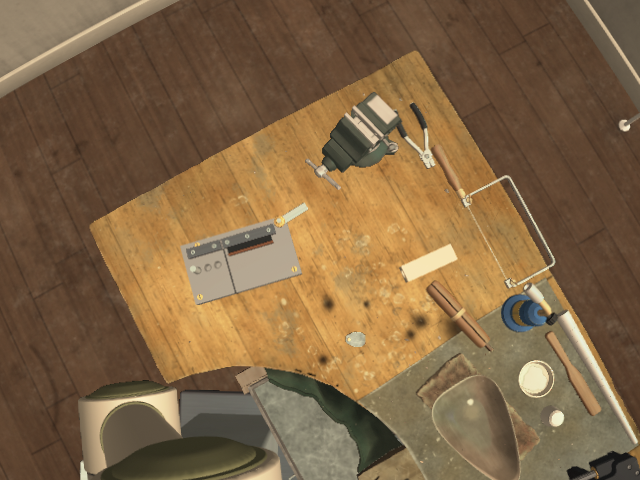

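View pics/side0.png

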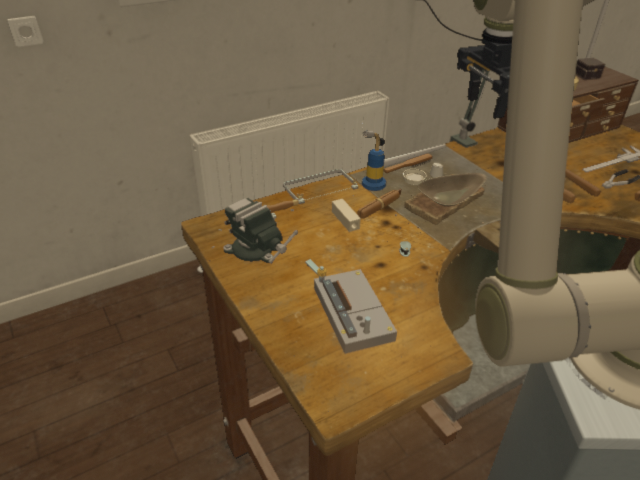

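View pics/wrist0.png

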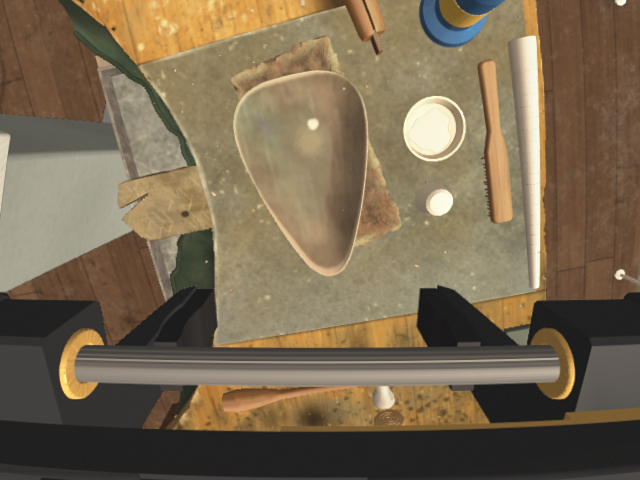

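The top view shows the jig at about (240,262), with the pin at (194,268) in the leftmost bore. The wax is at (428,263), the ring clamp at (460,315), the loupe at (355,340) and the cutters at (416,137). Next I'll zoom in and fit the poses.

```bash
cat > h.py <<'E'
import numpy as np, cv2
from scipy.optimize import least_squares
from bench import bot
def pix2plane(p,uv,z):
    # undo distortion
    K=np.array([[p["fx"],0,p["cx"]],[0,p["fy"],p["cy"]],[0,0,1]])
    u=cv2.undistortPoints(np.array([[uv]],float),K,np.array([p["k1"],0,0,0]))[0,0]
    T=np.array(p["cam_to_world"]); d=T[:3,:3]@np.array([u[0],-u[1],-1]); o=T[:3,3]
    return o+d*(z-o[2])/d[2]
def proj(p,P):
    T=np.array(p["cam_to_world"]); c=(np.atleast_2d(P)-T[:3,3])@T[:3,:3]
    x=c[:,0]/-c[:,2]; y=-c[:,1]/-c[:,2]; r2=x*x+y*y; f=1+p["k1"]*r2
    return np.stack([p["fx"]*x*f+p["cx"],p["fy"]*y*f+p["cy"]],1)
def crop(p,c,h,name,s=6,pts=()):
    u,v=map(int,c); w=int(h*4/3)
    im=p["frame"][max(v-h,0):v+h,max(u-w,0):u+w,::-1].copy()
    im=cv2.resize(im,None,fx=s,fy=s,interpolation=cv2.INTER_CUBIC)
    for a,b in pts: cv2.circle(im,(int((a+.5-max(u-w,0))*s),int((b+.5-max(v-h,0))*s)),3,(0,0,255),1)
    print(name,im.shape,"origin",max(u-w,0),max(v-h,0),"scale",s)
    cv2.imwrite("pics/"+name,im)
E
python3 - <<'E'
from h import *
import pickle
t=bot.grab_frame("top"); s=bot.grab_frame("side")
pickle.dump((dict(t),dict(s)),open("f0.pkl","wb"))
crop(t,(245,258),66,"t_jig.png",4.5); crop(s,(352,310),50,"s_jig.png",6)
crop(t,(428,263),40,"t_wax.png",6); crop(s,(346,214),25,"s_wax.png",10)
for p in (t,s):
  for q in ("wax","stop_pin","loupe","ring_clamp","cutters"):
    for d in bot.silhouettes(p,q)[:1]:
        m=d["region"].astype(np.uint8); 
        r=cv2.minAreaRect(np.argwhere(m)[:,::-1].astype(np.float32)); print(q,round(d["score"],2),m.sum(),np.round(cv2.boxPoints(r),1).tolist())
E
```

```text
t_jig.png (594, 792, 3) origin 157 192 scale 4.5
s_jig.png (600, 792, 3) origin 286 260 scale 6
t_wax.png (480, 636, 3) origin 375 223 scale 6
s_wax.png (500, 660, 3) origin 313 189 scale 10
wax 0.75 910 [[399.0, 267.8999938964844], [450.1000061035156, 243.0], [457.29998779296875, 257.8999938964844], [406.20001220703125, 282.79998779296875]]
loupe 0.48 231 [[346.0, 332.0], [365.0, 332.0], [365.0, 346.0], [346.0, 346.0]]
ring_clamp 0.8 1377 [[423.20001220703125, 288.3999938964844], [436.3999938964844, 276.6000061035156], [497.1000061035156, 344.3999938964844], [483.8999938964844, 356.20001220703125]]
cutters 0.78 597 [[390.20001220703125, 113.4000015258789], [415.0, 101.0], [444.20001220703125, 159.39999389648438], [419.3999938964844, 171.8000030517578]]
wax 0.83 551 [[327.1000061035156, 206.10000610351562], [339.70001220703125, 195.0], [364.1000061035156, 222.6999969482422], [351.5, 233.8000030517578]]
stop_pin 0.47 4448 [[301.5, 262.6000061035156], [352.6000061035156, 238.39999389648438], [399.70001220703125, 337.79998779296875], [348.6000061035156, 362.0]]
ring_clamp 0.78 512 [[354.6000061035156, 209.60000610351562], [398.1000061035156, 186.39999389648438], [403.6000061035156, 196.6999969482422], [360.1000061035156, 219.89999389648438]]
cutters 0.54 13 [[224.89999389648438, 221.10000610351562], [274.0, 215.0], [274.3999938964844, 218.10000610351562], [225.3000030517578, 224.1999969482422]]
```

View pics/t_jig.png

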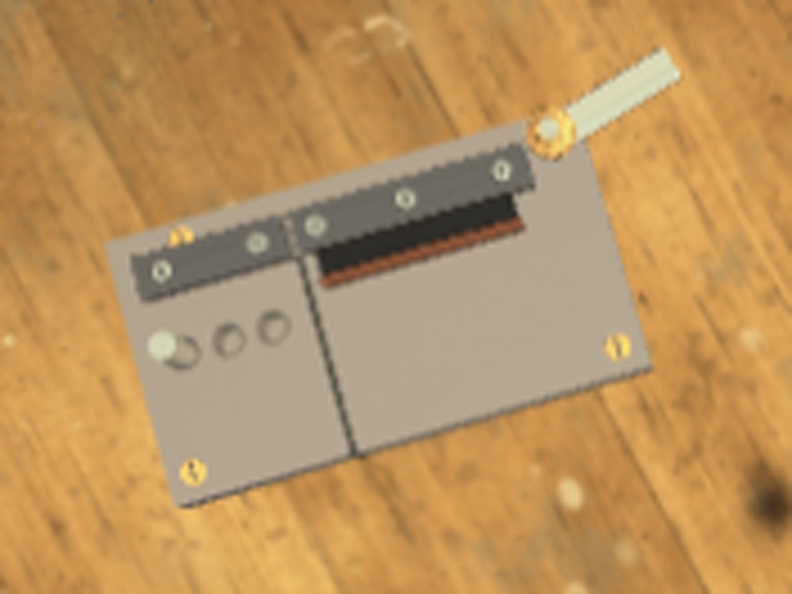

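View pics/s_jig.png

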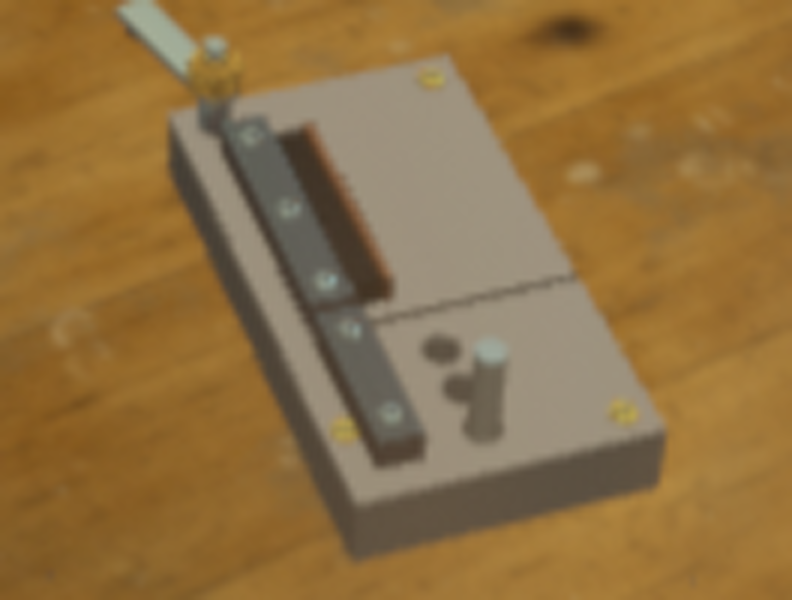

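View pics/t_wax.png

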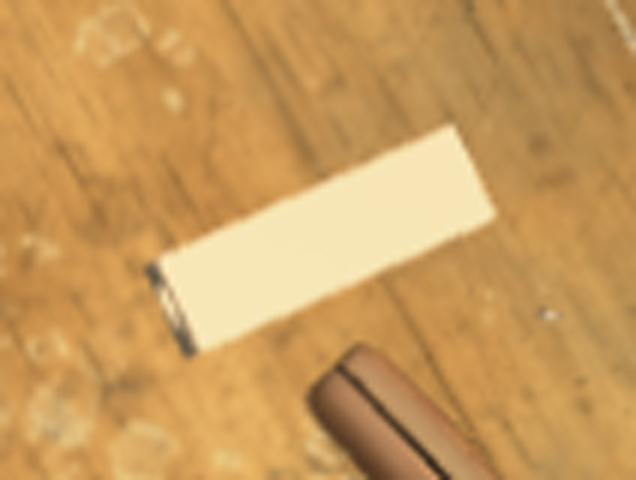

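View pics/s_wax.png

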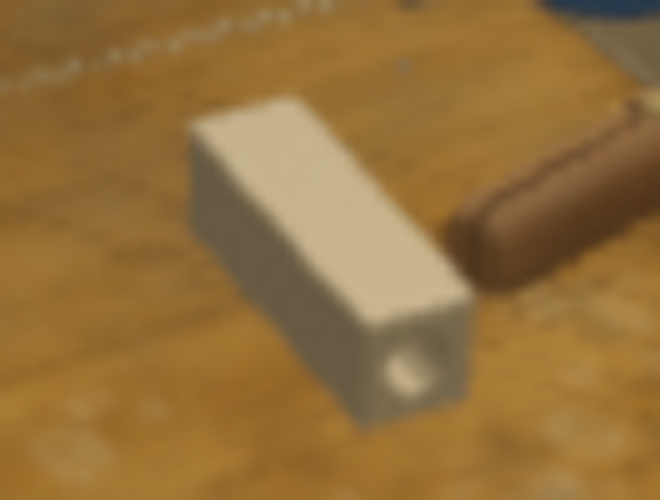

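```bash
cat > fit.py <<'E'
from h import *
import pickle
t,s=pickle.load(open("f0.pkl","rb"))
def up(c,o,sc): return (np.array(c,float)+.5)/sc-.5+np.array(o)
TJ=[((107,242),(50,90,26)),((182,504),(-50,90,26)),((651,367),(-50,-90,26)),((356,455),(-50,22,26)),((183,352),(3,73,26)),((229,340),(3,56,26)),((273,328),(3,39,26)),((162,346),(3,73,59)),((323,286),(10,16,38)),((523,228),(10,-60,38))]
SJ=[((450,57),(-50,-90,26)),((168,115),(50,-90,26)),((357,503),(50,90,26)),((664,430),(-50,90,26)),((575,275),(-50,22,26)),((441,349),(3,39,26)),((490,350),(3,73,59))]
TW=[((160,262),(14,45,30)),((452,126),(14,-45,30)),((495,213),(-14,-45,30)),((203,352),(-14,45,30))]
SW=[((190,124),(14,-45,30)),((292,96),(-14,-45,30)),((472,296),(-14,45,30)),((366,326),(14,45,30)),((362,428),(14,45,0)),((468,398),(-14,45,0))]
def w(X,P): 
    c,n=np.cos(X[2]),np.sin(X[2]); P=np.array(P)/1000.
    return np.stack([X[0]+c*P[:,0]-n*P[:,1],X[1]+n*P[:,0]+c*P[:,1],P[:,2]],1)
def fit(sets,x0):
    def r(X): return np.concatenate([(proj(p,w(X,[b for _,b in L]))-np.array([up(a,o,sc) for a,_ in L])).ravel() for p,L,o,sc in sets])
    f=least_squares(r,x0,loss="soft_l1"); return f.x, r(f.x)
for nm,A,B,x0 in (("jig",(t,TJ,(157,192),4.5),(s,SJ,(286,260),6),[.4,-.1,.26]),("wax",(t,TW,(375,223),6),(s,SW,(313,189),10),[.38,-.42,.4])):
    for ss in ((A,),(B,),(A,B)):
        X,r=fit(ss,x0); print(nm,X.round(4),np.degrees(X[2]).round(2),"rms",np.sqrt((r**2).mean()).round(2),"max",abs(r).max().round(2))
E
python3 fit.py
```

```text
jig [ 0.4919 -0.1078  0.3076] 17.62 rms 0.44 max 1.39
jig [ 0.493  -0.1056  0.306 ] 17.53 rms 0.29 max 0.49
jig [ 0.4922 -0.1074  0.307 ] 17.59 rms 0.56 max 1.7
wax [ 0.4926 -0.4156  0.4518] 25.89 rms 0.36 max 0.62
wax [ 0.493  -0.4139  0.4389] 25.15 rms 0.16 max 0.29
wax [ 0.4928 -0.4153  0.4455] 25.53 rms 0.36 max 0.63
```

```bash
cat > plan.py <<'E'
from h import *
from scipy.spatial.transform import Rotation as R
J=np.array([.4924,-.1068]); JY=np.radians(17.57)
def jw(x,y,z):
    c,s=np.cos(JY),np.sin(JY); return np.array([J[0]+c*x/1e3-s*y/1e3,J[1]+s*x/1e3+c*y/1e3,z/1e3])
def wj(P):
    c,s=np.cos(JY),np.sin(JY); d=np.array(P[:2])-J; return np.array([c*d[0]+s*d[1],-s*d[0]+c*d[1],P[2]])*1000
def rot(q): return R.from_quat([q[1],q[2],q[3],q[0]])
def target_R(jaw_yaw,cur):
    # x down, y=jaw axis; pick half turn nearest to cur
    best=None
    for k in (0,np.pi):
        a=jaw_yaw+k; x=np.array([0,0,-1.]); y=np.array([np.cos(a),np.sin(a),0]); 
        T=R.from_matrix(np.stack([x,y,np.cross(x,y)],1)); m=(cur.inv()*T).magnitude()
        if best is None or m<best[0]: best=(m,T)
    return best[1]
def rows(P,jaw_yaw,n=None,maxmm=38,maxu=1.1):
    s=bot.sense(); p=np.array(s["tool_pos"]); c=rot(s["eef_rot"]); T=target_R(jaw_yaw,c)
    d=np.array(P)-p; rv=(c.inv()*T).as_rotvec()
    k=int(max(1,np.ceil(np.linalg.norm(d)*1e3/maxmm),np.ceil(np.linalg.norm(rv)/np.radians(6)/maxu))); k=max(k,n or 1)
    print("rows",k,"rem mm",(d*1e3).round(1),"rot u",(rv/np.radians(6)).round(2))
    for i in range(k):
        ci=c*R.from_rotvec(rv*i/k)
        print("[%s]"%",".join("%.1f"%v for v in ci.inv().apply(d/k)*1e3),(rv/k/np.radians(6)).round(2))
def st():
    s=bot.sense(); c=rot(s["eef_rot"]).as_matrix()
    print("t",round(s["clock"],2),"tcp",np.round(s["tool_pos"],4),"jig",wj(s["tool_pos"]).round(1),"jaw yaw-jig deg",round(np.degrees(np.arctan2(c[1,1],c[0,1])-JY),2),"xax",c[:,0].round(3),"F",np.round(s["wrist_force"],1),"w mm",round(s["width"]*1e3,1),"q6",round(s["q"][5],2))
E
python3 - <<'E'
from plan import *
st(); rows(jw(3,73,150),JY+np.pi/2)
import json
# ring clamp clearance in wax frame
import pickle
t,s=pickle.load(open("f0.pkl","rb"))
W=np.array([.4928,-.4148]);a=np.radians(25.5)
for uv in [(432,280),(428,292),(423,288),(436,277),(438,300)]:
    P=pix2plane(t,uv,.02)[:2]-W; print(uv,(np.array([np.cos(a)*P[0]+np.sin(a)*P[1],-np.sin(a)*P[0]+np.cos(a)*P[1]])*1e3).round(1))
E
```

```text
t 1.65 tcp [ 0.1859 -0.5176  0.2388] jig [-416.2 -299.1  238.8] jaw yaw-jig deg -87.81 xax [-0.  0. -1.] F [-0.4 -0.   0.5] w mm 87.9 q6 -0.22
rows 15 rem mm [287.3 481.3 -88.8] rot u [0.36 0.   0.  ]
[5.9,-23.7,-28.9] [0.02 0.   0.  ]
[5.9,-23.8,-28.8] [0.02 0.   0.  ]
[5.9,-23.9,-28.8] [0.02 0.   0.  ]
[5.9,-23.9,-28.7] [0.02 0.   0.  ]
[5.9,-24.0,-28.6] [0.02 0.   0.  ]
[5.9,-24.1,-28.6] [0.02 0.   0.  ]
[5.9,-24.2,-28.5] [0.02 0.   0.  ]
[5.9,-24.2,-28.4] [0.02 0.   0.  ]
[5.9,-24.3,-28.4] [0.02 0.   0.  ]
[5.9,-24.4,-28.3] [0.02 0.   0.  ]
[5.9,-24.4,-28.3] [0.02 0.   0.  ]
[5.9,-24.5,-28.2] [0.02 0.   0.  ]
[5.9,-24.6,-28.1] [0.02 0.   0.  ]
[5.9,-24.7,-28.1] [0.02 0.   0.  ]
[5.9,-24.7,-28.0] [0.02 0.   0.  ]
(432, 280) [-28.7   5.9]
(428, 292) [-43.7  20.4]
(423, 288) [-34.3  25.1]
(436, 277) [-27.   -2.2]
(438, 300) [-62.4  11.1]
```

```bash
python3 -m jog '[[0,-24,-29,0,0,0,50],[0,-24,-29,0.1,0,0,50],[0,-24,-29,0,0,0,50],[0,-24,-29,0.1,0,0,50],[0,-24,-29,0,0,0,50],[0,-24,-29,0.1,0,0,50],[0,-24,-29,0,0,0,50],[5,-24,-29,0.1,0,0,50]]' 30
python3 - <<'E'
from plan import *
import pickle
st(); rows(jw(3,73,120),JY+np.pi/2)
t,s=pickle.load(open("f0.pkl","rb"))
W=np.array([.4928,-.4148]);a=np.radians(25.5)
for uv in [[423.2,288.4],[436.4,276.6],[497.1,344.4],[483.9,356.2],[427,284],[430,281],[444,283],[455,296]]:
    P=pix2plane(t,uv,.02)[:2]-W; print(uv,(np.array([np.cos(a)*P[0]+np.sin(a)*P[1],-np.sin(a)*P[0]+np.cos(a)*P[1]])*1e3).round(1))
E
```

```text
clock: 2.32
tool_pos: [0.3461, -0.2567, 0.2329]
eef_rot: [0.103, 0.7, 0.101, -0.699]
wrist_force: [-0.2, -0.3, 0.3]
width: 0.0441
t 2.32 tcp [ 0.3461 -0.2567  0.2329] jig [-184.7  -98.7  232.9] jaw yaw-jig deg -90.97 xax [ 0.001 -0.003 -1.   ] F [-0.2 -0.3  0.3] w mm 44.1 q6 0.37
rows 8 rem mm [ 127.1  220.4 -112.9] rot u [-0.16 -0.   -0.03]
[14.0,-21.9,-23.1] [-0.02 -0.   -0.  ]
[14.0,-21.8,-23.1] [-0.02 -0.   -0.  ]
[14.1,-21.8,-23.2] [-0.02 -0.   -0.  ]
[14.1,-21.7,-23.2] [-0.02 -0.   -0.  ]
[14.1,-21.7,-23.3] [-0.02 -0.   -0.  ]
[14.1,-21.6,-23.3] [-0.02 -0.   -0.  ]
[14.1,-21.6,-23.4] [-0.02 -0.   -0.  ]
[14.1,-21.5,-23.4] [-0.02 -0.   -0.  ]
[423.2, 288.4] [-35.1  25.1]
[436.4, 276.6] [-26.7  -3.1]
[497.1, 344.4] [-169.1  -46.7]
[483.9, 356.2] [-176.9  -18.5]
[427, 284] [-31.2  16.3]
[430, 281] [-28.8   9.7]
[444, 283] [-41.5 -10. ]
[455, 296] [-68.3 -17.4]
```

```bash
python3 -m jog '[[12,-24,-26,0,0,0,40],[12,-24,-26,0,0,0,40],[12,-24,-26,0,0,0,40],[12,-24,-26,0,0,0,40],[12,-24,-26,0,0,0,40],[12,-24,-26,0,0,0,40],[12,-24,-26,0,0,0,40],[12,-24,-26,-0.1,0,0,40]]'
python3 - <<'E'
from plan import *
st(); rows(jw(3,73,75),JY+np.pi/2)
p=bot.grab_frame("wrist"); cv2.imwrite("pics/w1.png",p["frame"][:,:,::-1])
for z in (26,): 
  for y in (39,56,73): print(y,proj(p,[jw(3,y,26)]).round(0))
print(proj(p,[jw(3,73,59)]).round(0))
E
```

```text
clock: 2.98
tool_pos: [0.4975, -0.0004, 0.1354]
eef_rot: [0.109, 0.702, 0.102, -0.696]
wrist_force: [0.5, -0.5, 0.3]
width: 0.0352
t 2.98 tcp [ 4.975e-01 -4.000e-04  1.354e-01] jig [ 36.9  99.9 135.4] jaw yaw-jig deg -90.42 xax [ 0.01  -0.009 -1.   ] F [ 0.5 -0.5  0.3] w mm 35.2 q6 1.04
rows 2 rem mm [-24.2 -35.9 -60.4] rot u [-0.07 -0.06 -0.11]
[30.2,13.2,17.1] [-0.04 -0.03 -0.06]
[30.2,13.3,17.0] [-0.04 -0.03 -0.06]
39 [[395. 289.]]
56 [[373. 289.]]
73 [[350. 289.]]
[[355. 308.]]
```

View pics/w1.png

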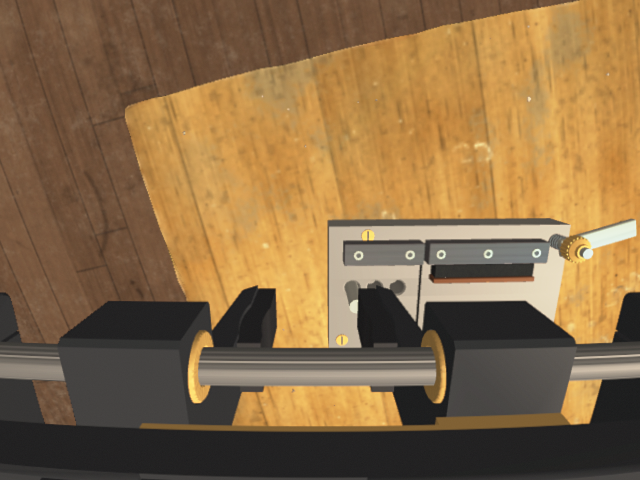

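The wrist view shows the pin top at about (355,305), against a predicted (355,308), and the bores in line with the fit. The arm overshot, so I'm correcting its position above the pin.

```bash
python3 -m jog '[[0,9,11,0,0,-0.1,45],[0,9,11,0,0,0,45],[0,9,11,0,0,0,45],[4,0,0,-0.1,0,0,45],[8,0,0,0,0,0,45],[10,0,0,0,0,0,45],[10,0,0,0,0,0,45],[4,0,0,0,0,0,45]]'
python3 - <<'E'
from plan import *
st(); rows(jw(3,73,75),JY+np.pi/2)
E
```

```text
clock: 3.7
tool_pos: [0.4773, -0.0272, 0.0934]
eef_rot: [0.113, 0.7, 0.115, -0.696]
wrist_force: [-0.8, -0.8, -0.8]
width: 0.0396
t 3.7 tcp [ 0.4773 -0.0272  0.0934] jig [ 9.7 80.4 93.4] jaw yaw-jig deg -88.99 xax [ 0.006  0.004 -1.   ] F [-0.8 -0.8 -0.8] w mm 39.6 q6 0.93
rows 1 rem mm [ -4.1  -9.1 -18.4] rot u [ 0.17 -0.06  0.02]
[18.4,7.4,6.9] [ 0.17 -0.06  0.02]
```

```bash
python3 -m jog '[[0,5,4.5,0.1,0,0,45],[4,3,3,0,0,0,45],[8,1,1,0,0,0,45],[8,0,0,0,0,0,45],[0,0,0,0,0,0,45],[0,0,0,0,0,0,45],[0,0,0,0,0,0,45],[0,0,0,0,0,0,45]]'
python3 - <<'E'
from plan import *
st(); rows(jw(3,73,31),JY+np.pi/2)
p=bot.grab_frame("wrist"); cv2.imwrite("pics/w2.png",p["frame"][:,:,::-1])
print(proj(p,[jw(3,73,26),jw(3,73,59)]).round(0))
E
```

```text
clock: 4.37
tool_pos: [0.4721, -0.039, 0.0705]
eef_rot: [0.109, 0.7, 0.111, -0.696]
wrist_force: [-0.1, 0.2, 0.5]
width: 0.0399
t 4.37 tcp [ 0.4721 -0.039   0.0705] jig [ 1.1 70.7 70.5] jaw yaw-jig deg -89.66 xax [ 0.005  0.005 -1.   ] F [-0.1  0.2  0.5] w mm 39.9 q6 0.92
rows 2 rem mm [  1.1   2.7 -39.5] rot u [ 0.06 -0.06  0.03]
[19.8,-1.1,-0.8] [ 0.03 -0.03  0.01]
[19.8,-1.1,-0.9] [ 0.03 -0.03  0.01]
[[310. 273.]
 [309. 297.]]
```

View pics/w2.png

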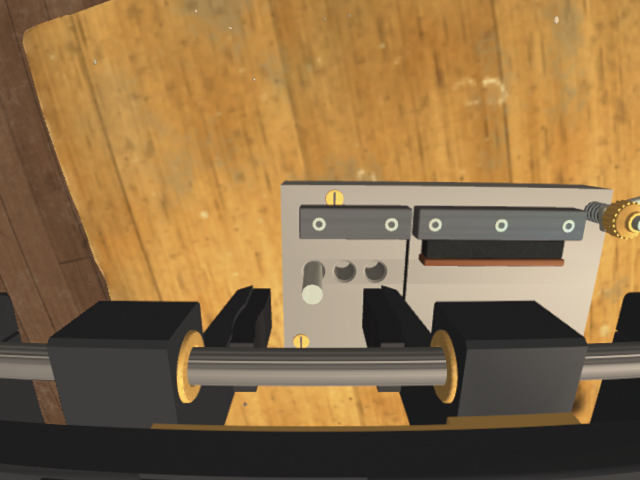

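The pin top is at (312,294), against a predicted (309,297), which is within 2 mm. Descending now.

```bash
python3 -m jog '[[5,-2,-2.5,0,0,0,45],[8,0,-0.5,0,0,0,45],[10,0,0,0,0,0,45],[10,0,0,0,0,0,45],[6,0,0,0,0,0,45],[0,0,0,0,0,0,45],[0,0,0,0,0,0,45],[0,0,0,0,0,0,45]]'
python3 - <<'E'
from plan import *
st(); rows(jw(3,73,31),JY+np.pi/2)
E
```

```text
clock: 5.08
tool_pos: [0.4756, -0.0351, 0.0284]
eef_rot: [0.109, 0.701, 0.112, -0.696]
wrist_force: [0.2, 0.2, 0.2]
width: 0.0396
t 5.08 tcp [ 0.4756 -0.0351  0.0284] jig [ 5.6 73.4 28.4] jaw yaw-jig deg -89.6 xax [ 0.007  0.004 -1.   ] F [0.2 0.2 0.2] w mm 39.6 q6 0.93
rows 1 rem mm [-2.4 -1.2  2.6] rot u [ 0.07 -0.07  0.02]
[-2.6,0.4,2.6] [ 0.07 -0.07  0.02]
```

```bash
python3 -m jog '[[-1.5,0,2,0,0,0,45],[0,0,0,0,0,0,20],[0,0,0,0,0,0,15],[0,0,0,0,0,0,12],[0,0,0,0,0,0,10],[0,0,0,0,0,0,8],[0,0,0,0,0,0,6],[0,0,0,0,0,0,4]]' 20
python3 - <<'E'
from plan import *
st()
p=bot.grab_frame("wrist"); cv2.imwrite("pics/w3.png",p["frame"][:,:,::-1])
E
```

```text
clock: 5.75
tool_pos: [0.4742, -0.036, 0.0317]
eef_rot: [0.11, 0.702, 0.111, -0.695]
wrist_force: [-0.6, 0.1, 0.4]
width: 0.0091
t 5.75 tcp [ 0.4742 -0.036   0.0317] jig [ 4.  73.  31.7] jaw yaw-jig deg -89.6 xax [ 0.01   0.003 -1.   ] F [-0.6  0.1  0.4] w mm 9.1 q6 0.92
```

View pics/w3.png

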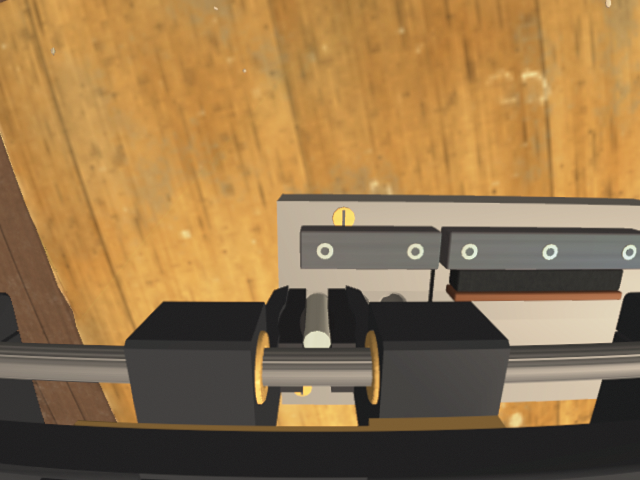

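The wrist view shows the pin held between the fingers at (316,340). Lifting.

```bash
python3 -m jog '[[0,0,0,0,0,0,2],[-3,0,0,0,0,0,2],[-5,0,0,0,0,0,2],[-7,0,0,0,0,0,2],[-7,0,0,0,0,0,2],[-6,0,0,0,0,0,2],[0,0,0,0,0,0,2],[0,0,0,0,0,0,2]]' 30
python3 - <<'E'
from plan import *
st()
p=bot.grab_frame("side"); crop(p,(352,310),50,"s2.png")
E
```

```text
clock: 6.47
tool_pos: [0.4742, -0.0362, 0.0634]
eef_rot: [0.11, 0.703, 0.111, -0.694]
wrist_force: [0.1, -1.4, -0.3]
width: 0.0087
t 6.47 tcp [ 0.4742 -0.0362  0.0634] jig [ 4.  72.8 63.4] jaw yaw-jig deg -89.59 xax [ 0.011  0.003 -1.   ] F [ 0.1 -1.4 -0.3] w mm 8.7 q6 0.92
s2.png (600, 792, 3) origin 286 260 scale 6
```

View pics/s2.png

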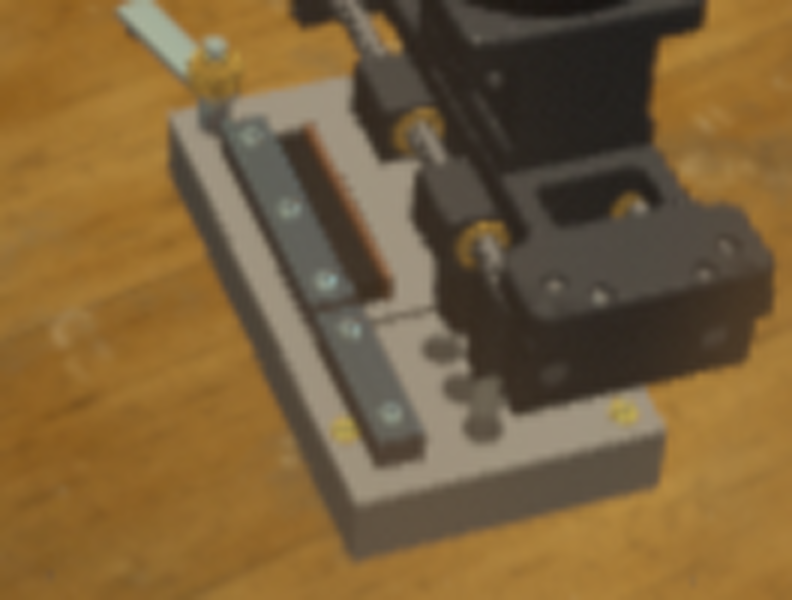

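The pin is out of the bore and hanging straight. Shifting 34 mm towards the near bore.

```bash
python3 -m jog '[[0,5,0,0,0,0,2],[0,8,0,0,0,0,2],[0,8,0,0,0,0,2],[0,6,0,0,0,0,2],[0,3,0,0,0,0,2],[0,0,0,0,0,0,2],[0,0,0,0,0,0,2],[0,0,0,0,0,0,2]]'
python3 - <<'E'
from plan import *
st();rows(jw(4.0,39,63),JY+np.pi/2)
E
```

```text
clock: 7.18
tool_pos: [0.4842, -0.0688, 0.0622]
eef_rot: [0.109, 0.702, 0.111, -0.695]
wrist_force: [-0.2, 0.2, -0.3]
width: 0.0086
t 7.18 tcp [ 0.4842 -0.0688  0.0622] jig [ 3.7 38.7 62.2] jaw yaw-jig deg -89.67 xax [ 0.009  0.003 -1.   ] F [-0.2  0.2 -0.3] w mm 8.6 q6 0.87
rows 1 rem mm [0.2 0.4 0.8] rot u [ 0.05 -0.09  0.  ]
[-0.8,-0.3,-0.3] [ 0.05 -0.09  0.  ]
```

```bash
python3 -m jog '[[0,-0.3,-0.3,0,0,0,2],[1,0,0,0,0,0,2],[2,0,0,0,0,0,2],[2,0,0,0,0,0,2],[2,0,0,0,0,0,2],[0,0,0,0,0,0,2],[0,0,0,0,0,0,2],[0,0,0,0,0,0,2]]'
python3 - <<'E'
from plan import *
st();rows(jw(4.0,39,31.7),JY+np.pi/2)
p=bot.grab_frame("side"); crop(p,(352,310),50,"s3.png")
E
```

```text
clock: 7.85
tool_pos: [0.484, -0.0672, 0.0542]
eef_rot: [0.11, 0.702, 0.111, -0.695]
wrist_force: [0.3, 0.3, -1.0]
width: 0.0088
t 7.85 tcp [ 0.484  -0.0672  0.0542] jig [ 3.9 40.3 54.2] jaw yaw-jig deg -89.59 xax [ 0.008  0.004 -1.   ] F [ 0.3  0.3 -1. ] w mm 8.8 q6 0.87
rows 1 rem mm [  0.4  -1.2 -22.5] rot u [ 0.07 -0.09  0.01]
[22.5,1.3,0.2] [ 0.07 -0.09  0.01]
s3.png (600, 792, 3) origin 286 260 scale 6
```

View pics/s3.png

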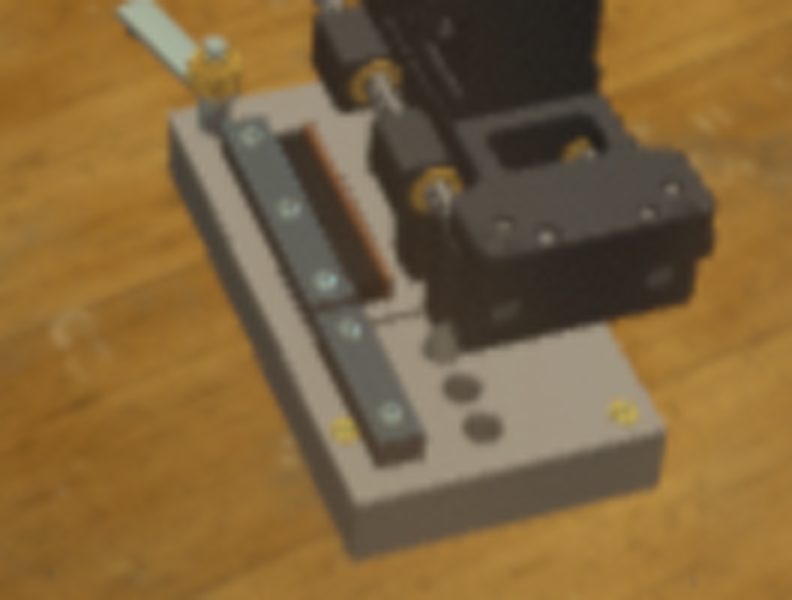

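Run:
```python
from plan import *
for i in range(6): st(); bot.grab_frame("wrist")
```

```text
t 7.9 tcp [ 0.484  -0.0672  0.0542] jig [ 4.  40.2 54.2] jaw yaw-jig deg -89.59 xax [ 0.008  0.004 -1.   ] F [-0.5  0.1 -0.2] w mm 9.1 q6 0.87
t 7.95 tcp [ 0.4841 -0.0673  0.0543] jig [ 4.  40.2 54.3] jaw yaw-jig deg -89.59 xax [ 0.008  0.004 -1.   ] F [-0.2 -0.  -0.9] w mm 8.7 q6 0.87
t 8.0 tcp [ 0.4841 -0.0673  0.0543] jig [ 4.  40.2 54.3] jaw yaw-jig deg -89.6 xax [ 0.009  0.004 -1.   ] F [-0.5 -0.5 -0.7] w mm 9.1 q6 0.87
t 8.05 tcp [ 0.4841 -0.0673  0.0543] jig [ 4.  40.2 54.3] jaw yaw-jig deg -89.6 xax [ 0.009  0.004 -1.   ] F [-0.3  0.4 -0.8] w mm 8.8 q6 0.87
t 8.1 tcp [ 0.4841 -0.0673  0.0544] jig [ 4.  40.2 54.4] jaw yaw-jig deg -89.6 xax [ 0.009  0.004 -1.   ] F [ 0.5 -0.8 -1. ] w mm 8.9 q6 0.87
t 8.15 tcp [ 0.4841 -0.0673  0.0543] jig [ 4.  40.2 54.3] jaw yaw-jig deg -89.6 xax [ 0.009  0.004 -1.   ] F [ 0.1  0.3 -0.3] w mm 9.1 q6 0.87
```

```bash
python3 -m jog '[[0,0.5,0,0,0,0,2],[0,0.5,0,0,0,0,2],[0,0.2,0,0,0,0,2],[0,0,0,0,0,0,2],[0,0,0,0,0,0,2],[0,0,0,0,0,0,2],[0,0,0,0,0,0,2],[0,0,0,0,0,0,2]]'
python3 - <<'E'
from plan import *
st()
E
```

```text
clock: 8.87
tool_pos: [0.4845, -0.0686, 0.0544]
eef_rot: [0.11, 0.702, 0.111, -0.695]
wrist_force: [0.2, -0.4, 0.1]
width: 0.0091
t 8.87 tcp [ 0.4845 -0.0686  0.0544] jig [ 4.  38.7 54.4] jaw yaw-jig deg -89.6 xax [ 0.009  0.004 -1.   ] F [ 0.2 -0.4  0.1] w mm 9.1 q6 0.87
```

```bash
python3 -m jog '[[1,-0.2,0,0,0,0,2],[2,0,0,0,0,0,2],[2,0,0,0,0,0,2],[2,0,0,0,0,0,2],[2,0,0,0,0,0,2],[0,0,0,0,0,0,2],[0,0,0,0,0,0,2],[0,0,0,0,0,0,2]]'
python3 - <<'E'
from plan import *
st()
E
```

```text
clock: 9.53
tool_pos: [0.4844, -0.0683, 0.0441]
eef_rot: [0.11, 0.701, 0.111, -0.695]
wrist_force: [-0.1, 0.0, -0.5]
width: 0.0086
t 9.53 tcp [ 0.4844 -0.0683  0.0441] jig [ 4.  39.1 44.1] jaw yaw-jig deg -89.6 xax [ 0.008  0.004 -1.   ] F [-0.1  0.  -0.5] w mm 8.6 q6 0.87
```

Descended 10 mm with no resistance, so the pin is entering the bore. Continuing to home.

```bash
python3 -m jog '[[2,0,0,0,0,0,2],[3,0,0,0,0,0,2],[3,0,0,0,0,0,2],[2,0,0,0,0,0,2],[1,0,0,0,0,0,2],[0,0,0,0,0,0,2],[0,0,0,0,0,0,2],[0,0,0,0,0,0,2]]'
python3 - <<'E'
from plan import *
st()
p=bot.grab_frame("side"); crop(p,(352,310),50,"s4.png")
E
```

```text
clock: 10.2
tool_pos: [0.4845, -0.0683, 0.0318]
eef_rot: [0.109, 0.701, 0.111, -0.695]
wrist_force: [0.0, 0.4, -0.3]
width: 0.0087
t 10.2 tcp [ 0.4845 -0.0683  0.0318] jig [ 4.1 39.1 31.8] jaw yaw-jig deg -89.6 xax [ 0.008  0.004 -1.   ] F [ 0.   0.4 -0.3] w mm 8.7 q6 0.87
s4.png (600, 792, 3) origin 286 260 scale 6
```

View pics/s4.png

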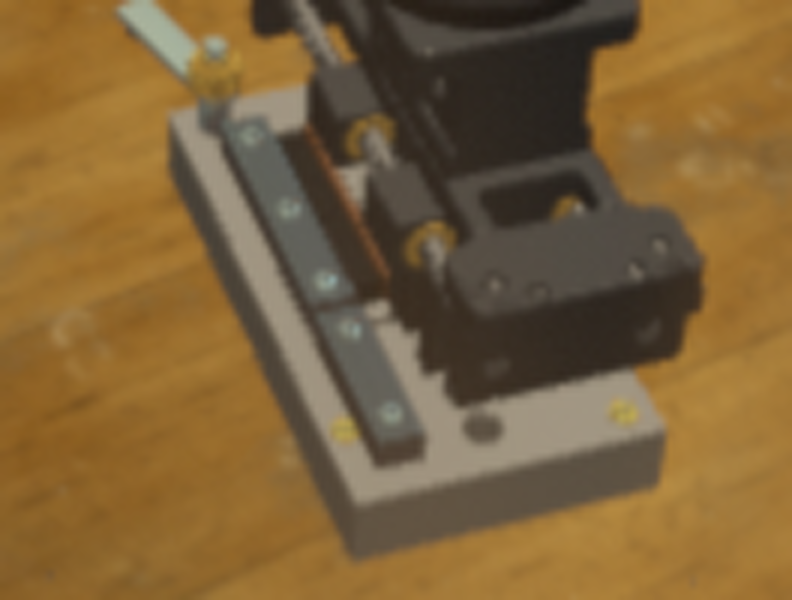

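The pin is home to within 0.1 mm. I'll open the fingers only a little so they stay clear of the pad, then rise.

```bash
python3 -m jog '[[1,0,0,0,0,0,2],[0,0,0,0,0,0,16],[0,0,0,0,0,0,16],[0,0,0,0,0,0,16],[-4,0,0,0,0,0,16],[-8,0,0,0,0,0,16],[-12,0,0,0,0,0,16],[-15,0,0,0,0,0,16]]'
python3 - <<'E'
from plan import *
st()
W=np.array([.4928,-.4148]);a=np.radians(25.5); y=-21e-3
P=[W[0]-np.sin(a)*y,W[1]+np.cos(a)*y]; print(P)
rows([*P,.13],a)
E
```

```text
clock: 10.92
tool_pos: [0.4834, -0.0681, 0.0709]
eef_rot: [0.109, 0.7, 0.112, -0.696]
wrist_force: [-0.0, -0.5, -1.0]
width: 0.0144
t 10.92 tcp [ 0.4834 -0.0681  0.0709] jig [ 3.1 39.6 70.9] jaw yaw-jig deg -89.61 xax [ 0.005  0.005 -1.   ] F [-0.  -0.5 -1. ] w mm 14.4 q6 0.87
[np.float64(0.5018407330329742), np.float64(-0.4337542909713471)]
rows 13 rem mm [  18.4 -365.6   59.1] rot u [13.74 -0.03  0.07]
[-4.7,27.2,7.3] [ 1.06 -0.    0.01]
[-4.7,27.8,4.3] [ 1.06 -0.    0.01]
[-4.6,28.1,1.2] [ 1.06 -0.    0.01]
[-4.6,28.1,-2.0] [ 1.06 -0.    0.01]
[-4.6,27.7,-5.0] [ 1.06 -0.    0.01]
[-4.6,27.0,-8.1] [ 1.06 -0.    0.01]
[-4.6,25.9,-11.0] [ 1.06 -0.    0.01]
[-4.6,24.5,-13.8] [ 1.06 -0.    0.01]
[-4.6,22.9,-16.4] [ 1.06 -0.    0.01]
[-4.6,20.9,-18.9] [ 1.06 -0.    0.01]
[-4.6,18.7,-21.0] [ 1.06 -0.    0.01]
[-4.5,16.3,-23.0] [ 1.06 -0.    0.01]
[-4.5,13.6,-24.6] [ 1.06 -0.    0.01]
```

```bash
python3 -m jog '[[-12,12,3,1.06,0,0,20],[-12,27,4,1.06,0,0,40],[-10,28,1,1.06,0,0,50],[-10,28,-2,1.06,0,0,50],[-8,28,-5,1.06,0,0,50],[-5,27,-8,1.06,0,0,50],[0,26,-11,1.06,0,0,50],[0,24,-14,1.06,0,0,50]]'
python3 - <<'E'
from plan import *
st()
W=np.array([.4928,-.4148]);a=np.radians(25.5); y=-21e-3
P=[W[0]-np.sin(a)*y,W[1]+np.cos(a)*y]
rows([*P,.10],a,8)
p=bot.grab_frame("side"); crop(p,(352,310),50,"s5.png")
E
```

```text
clock: 11.58
tool_pos: [0.4916, -0.2806, 0.1397]
eef_rot: [-0.212, 0.679, -0.209, -0.671]
wrist_force: [0.1, 0.0, 0.6]
width: 0.0443
t 11.58 tcp [ 0.4916 -0.2806  0.1397] jig [ -53.2 -165.5  139.7] jaw yaw-jig deg -142.23 xax [ 0.011  0.001 -1.   ] F [0.1 0.  0.6] w mm 44.3 q6 1.44
rows 8 rem mm [  10.2 -153.1  -39.7] rot u [ 4.97 -0.06  0.09]
[4.9,15.1,-11.9] [ 0.62 -0.01  0.01]
[5.0,14.2,-12.8] [ 0.62 -0.01  0.01]
[5.0,13.4,-13.8] [ 0.62 -0.01  0.01]
[5.0,12.4,-14.6] [ 0.62 -0.01  0.01]
[5.0,11.5,-15.4] [ 0.62 -0.01  0.01]
[5.0,10.4,-16.1] [ 0.62 -0.01  0.01]
[5.0,9.4,-16.7] [ 0.62 -0.01  0.01]
[5.0,8.2,-17.3] [ 0.62 -0.01  0.01]
s5.png (600, 792, 3) origin 286 260 scale 6
```

View pics/s5.png

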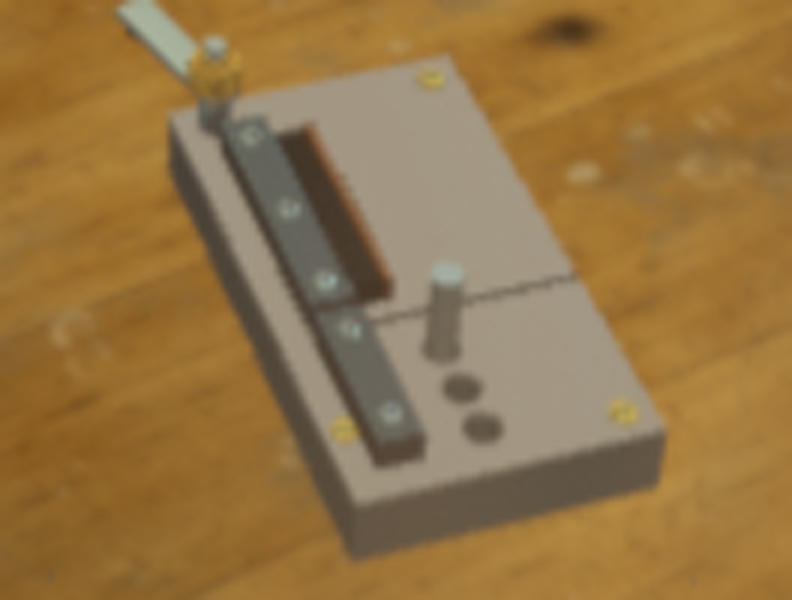

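The pin stands upright in the near bore: its top is at crop (447,272) and its foot at (441,352), with the same height showing as at the start. On to the wax.

```bash
python3 -m jog '[[2,11,-10,0.62,0,0,45],[4,14,-13,0.62,0,0,45],[4,13,-14,0.62,0,0,45],[4,12,-15,0.62,0,0,45],[4,11,-15,0.62,0,0,45],[3,9,-14,0.62,0,0,45],[2,4,-8,0.62,0,0,45],[0,0,0,0.3,0,0,45]]'
python3 - <<'E'
from plan import *
st()
W=np.array([.4928,-.4148]);a=np.radians(25.5); y=-21e-3
P=[W[0]-np.sin(a)*y,W[1]+np.cos(a)*y]
rows([*P,.06],a,4)
E
```

```text
clock: 12.3
tool_pos: [0.4996, -0.4086, 0.1213]
eef_rot: [-0.379, 0.603, -0.375, -0.593]
wrist_force: [-1.0, 0.1, -0.6]
width: 0.04
t 12.3 tcp [ 0.4996 -0.4086  0.1213] jig [ -84.3 -289.9  121.3] jaw yaw-jig deg -171.99 xax [ 0.014 -0.003 -1.   ] F [-1.   0.1 -0.6] w mm 40.0 q6 1.82
rows 4 rem mm [  2.3 -25.1 -61.3] rot u [ 0.01 -0.09  0.11]
[15.4,2.4,-5.8] [ 0.   -0.02  0.03]
[15.3,2.3,-5.8] [ 0.   -0.02  0.03]
[15.3,2.3,-5.8] [ 0.   -0.02  0.03]
[15.3,2.2,-5.9] [ 0.   -0.02  0.03]
```

```bash
python3 -m jog '[[4,2,-5,0,-0.1,0.1,45],[8,3,-7,0,0,0,45],[12,3,-6,0,0,0,45],[12,1,-3,0,0,0,45],[8,0,0,0,0,0,45],[0,0,0,0,0,0,45],[0,0,0,0,0,0,45],[0,0,0,0,0,0,45]]'
python3 - <<'E'
from plan import *
st()
W=np.array([.4928,-.4148]);a=np.radians(25.5); y=-21e-3
P=[W[0]-np.sin(a)*y,W[1]+np.cos(a)*y]
rows([*P,.0165],a,4)
p=bot.grab_frame("wrist"); cv2.imwrite("pics/w5.png",p["frame"][:,:,::-1])
c,n=np.cos(a),np.sin(a)
print(proj(p,[[W[0]+c*x-n*y,W[1]+n*x+c*y,.03] for x in (-.014,.014) for y in (-.045,.045)]).round(0))
p=bot.grab_frame("top"); crop(p,(428,263),50,"t5.png",6)
E
```

```text
clock: 12.97
tool_pos: [0.5001, -0.4324, 0.0721]
eef_rot: [0.376, -0.597, 0.375, 0.601]
wrist_force: [-0.1, -0.4, 0.5]
width: 0.0399
t 12.97 tcp [ 0.5001 -0.4324  0.0721] jig [ -91.  -312.7   72.1] jaw yaw-jig deg -171.72 xax [-0.003  0.005 -1.   ] F [-0.1 -0.4  0.5] w mm 39.9 q6 1.8
rows 4 rem mm [  1.8  -1.4 -55.6] rot u [ 0.06  0.05 -0.01]
[13.9,-0.3,-0.6] [ 0.01  0.01 -0.  ]
[13.9,-0.3,-0.6] [ 0.01  0.01 -0.  ]
[13.9,-0.3,-0.5] [ 0.01  0.01 -0.  ]
[13.9,-0.3,-0.5] [ 0.01  0.01 -0.  ]
[[343. 231.]
 [339. 379.]
 [289. 231.]
 [291. 379.]]
t5.png (600, 792, 3) origin 362 213 scale 6
```

View pics/w5.png

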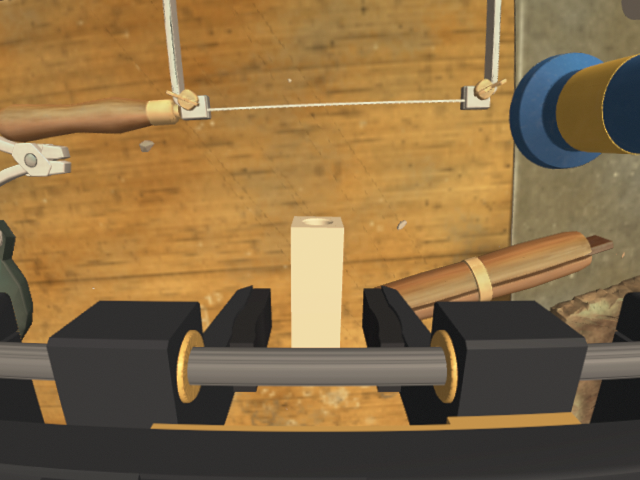

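View pics/t5.png

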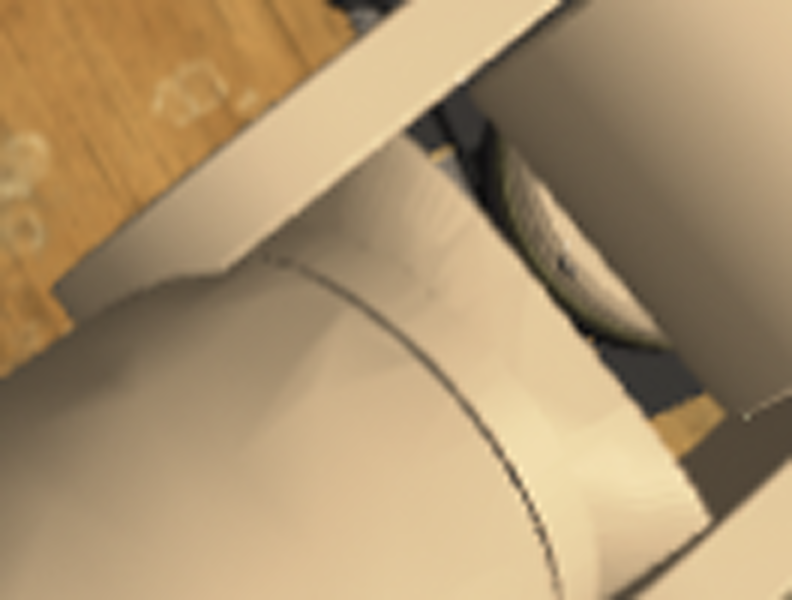

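The wrist view agrees with the fit: the bar's far corners are at (291,229) and (343,229), predicted at row 231. The ring clamp starts at about (385,290), just beyond the right finger, so I'll narrow the opening a little and grip slightly further from it.

```bash
python3 -m jog '[[4,-1,-3.5,0,0,0,40],[8,0,-1,0,0,0,40],[10,0,0,0,0,0,40],[10,0,0,0,0,0,40],[8,0,0,0,0,0,40],[3,0,0,0,0,0,40],[0,0,0,0,0,0,40],[0,0,0,0,0,0,40]]'
python3 - <<'E'
from plan import *
st()
W=np.array([.4928,-.4148]);a=np.radians(25.5); y=-24e-3
P=[W[0]-np.sin(a)*y,W[1]+np.cos(a)*y]
rows([*P,.0165],a)
E
```

```text
clock: 13.73
tool_pos: [0.5035, -0.4359, 0.0253]
eef_rot: [0.376, -0.598, 0.375, 0.601]
wrist_force: [0.0, -0.6, -0.2]
width: 0.035
t 13.73 tcp [ 0.5035 -0.4359  0.0253] jig [ -88.7 -317.2   25.3] jaw yaw-jig deg -171.67 xax [-0.002  0.004 -1.   ] F [ 0.  -0.6 -0.2] w mm 35.0 q6 1.8
rows 1 rem mm [-0.4 -0.5 -8.8] rot u [ 0.07  0.04 -0.  ]
[8.8,0.6,-0.3] [ 0.07  0.04 -0.  ]
```

```bash
python3 -m jog '[[3,0.5,0,0,0,0,40],[4,0,0,0,0,0,40],[2,0,0,0,0,0,40],[0,0,0,0,0,0,36],[0,0,0,0,0,0,32],[0,0,0,0,0,0,28],[0,0,0,0,0,0,24],[0,0,0,0,0,0,20]]' 45
python3 - <<'E'
from plan import *
st()
E
```

```text
clock: 14.4
tool_pos: [0.5034, -0.4367, 0.0167]
eef_rot: [0.376, -0.599, 0.375, 0.6]
wrist_force: [-0.2, 0.3, -0.4]
width: 0.0278
t 14.4 tcp [ 0.5034 -0.4367  0.0167] jig [ -89.1 -317.8   16.7] jaw yaw-jig deg -171.67 xax [-0.001  0.002 -1.   ] F [-0.2  0.3 -0.4] w mm 27.8 q6 1.8
```

```bash
python3 -m jog '[[0,0,0,0,0,0,15],[-4,0,0,0,0,0,15],[-8,0,0,0,0,0,15],[-14,0,0,0,0,0,15],[-18,0,0,0,0,0,15],[-18,0,0,0,0,0,15],[-14,0,0,0,0,0,15],[0,0,0,0,0,0,15]]'
python3 - <<'E'
from plan import *
st()
rows(jw(-11,-40,100),JY)
p=bot.grab_frame("wrist"); cv2.imwrite("pics/w6.png",p["frame"][:,:,::-1])
p=bot.grab_frame("side"); crop(p,(350,210),55,"s6.png",5)
E
```

```text
clock: 15.07
tool_pos: [0.5034, -0.4367, 0.0989]
eef_rot: [0.376, -0.599, 0.375, 0.6]
wrist_force: [-0.2, -0.5, 0.1]
width: 0.0271
t 15.07 tcp [ 0.5034 -0.4367  0.0989] jig [ -89.1 -317.8   98.9] jaw yaw-jig deg -171.67 xax [-0.001  0.002 -1.   ] F [-0.2 -0.5  0.1] w mm 27.1 q6 1.8
rows 8 rem mm [ -9.4 288.5   1.1] rot u [ 1.39  0.02 -0.  ]
[-0.1,-14.7,33.0] [ 0.17  0.   -0.  ]
[-0.1,-14.1,33.2] [ 0.17  0.   -0.  ]
[-0.1,-13.5,33.5] [ 0.17  0.   -0.  ]
[-0.1,-12.9,33.7] [ 0.17  0.   -0.  ]
[-0.1,-12.3,33.9] [ 0.17  0.   -0.  ]
[-0.1,-11.6,34.1] [ 0.17  0.   -0.  ]
[-0.1,-11.0,34.4] [ 0.17  0.   -0.  ]
[-0.1,-10.4,34.5] [ 0.17  0.   -0.  ]
s6.png (550, 730, 3) origin 277 155 scale 5
```

View pics/w6.png

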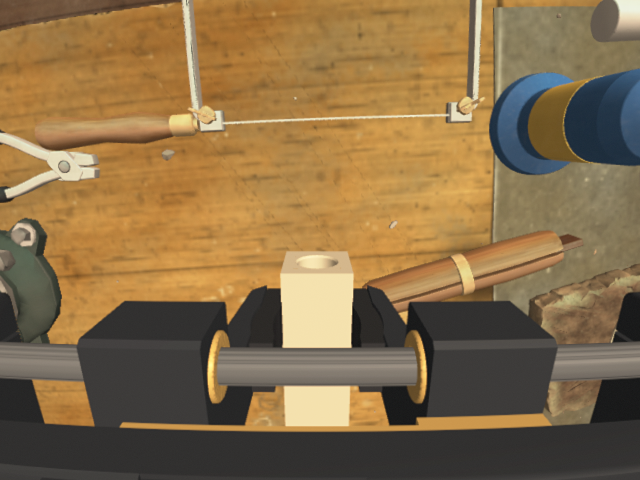

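View pics/s6.png

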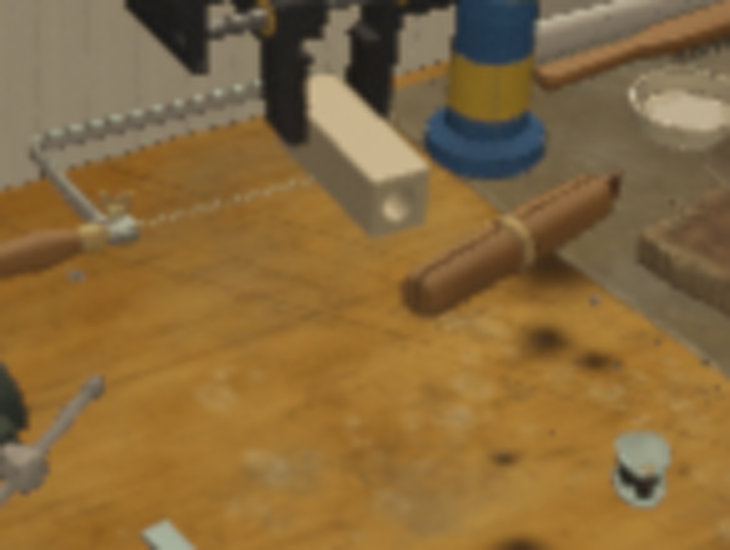

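```bash
python3 -m jog '[[0,-6,14,0.17,0,0,15],[0,-13,30,0.17,0,0,15],[0,-14,34,0.17,0,0,15],[0,-14,34,0.17,0,0,15],[0,-13,34,0.17,0,0,15],[0,-12,34,0.17,0,0,15],[0,-11,32,0.17,0,0,15],[0,-6,18,0.17,0,0,15]]'
python3 - <<'E'
from plan import *
st()
rows(jw(-11,-40,100),JY,4)
E
```

```text
clock: 15.83
tool_pos: [0.4933, -0.1811, 0.088]
eef_rot: [0.422, -0.561, 0.42, 0.575]
wrist_force: [0.5, 0.6, -0.3]
width: 0.028
t 15.83 tcp [ 0.4933 -0.1811  0.088 ] jig [-21.6 -71.1  88. ] jaw yaw-jig deg -180.66 xax [-0.014  0.013 -1.   ] F [ 0.5  0.6 -0.3] w mm 28.0 q6 2.27
rows 4 rem mm [ 0.7 32.9 12. ] rot u [-0.11  0.16 -0.09]
[-2.9,-2.5,7.9] [-0.03  0.04 -0.02]
[-2.9,-2.6,7.8] [-0.03  0.04 -0.02]
[-3.0,-2.6,7.8] [-0.03  0.04 -0.02]
[-3.0,-2.6,7.8] [-0.03  0.04 -0.02]
```

```bash
python3 -m jog '[[-3,-2,6,-0.1,0.15,-0.1,15],[-3,-2,7,0,0,0,15],[-1,-2,7,0,0,0,15],[0,-1,3,0,0,0,15],[0,0,0,0,0,0,15],[0,0,0,0,0,0,15],[0,0,0,0,0,0,15],[0,0,0,0,0,0,15]]'
python3 - <<'E'
from plan import *
st()
rows(jw(-11,-40,55),JY,4)
p=bot.grab_frame("wrist"); cv2.imwrite("pics/w7.png",p["frame"][:,:,::-1])
p=bot.grab_frame("side"); crop(p,(350,280),60,"s7.png",5)
import pickle; pickle.dump((dict(p),bot.sense()),open("f7.pkl","wb"))
E
```

```text
clock: 16.5
tool_pos: [0.4923, -0.1554, 0.0934]
eef_rot: [0.417, -0.57, 0.417, 0.572]
wrist_force: [0.3, 0.2, -1.1]
width: 0.0276
t 16.5 tcp [ 0.4923 -0.1554  0.0934] jig [-14.8 -46.2  93.4] jaw yaw-jig deg -179.88 xax [-0.002  0.002 -1.   ] F [ 0.3  0.2 -1.1] w mm 27.6 q6 2.3
rows 4 rem mm [  1.7   7.1 -38.4] rot u [ 0.02  0.02 -0.01]
[9.6,-1.0,1.5] [ 0.    0.01 -0.  ]
[9.6,-1.0,1.5] [ 0.    0.01 -0.  ]
[9.6,-1.0,1.6] [ 0.    0.01 -0.  ]
[9.6,-1.0,1.6] [ 0.    0.01 -0.  ]
s7.png (600, 800, 3) origin 270 220 scale 5
```

View pics/w7.png

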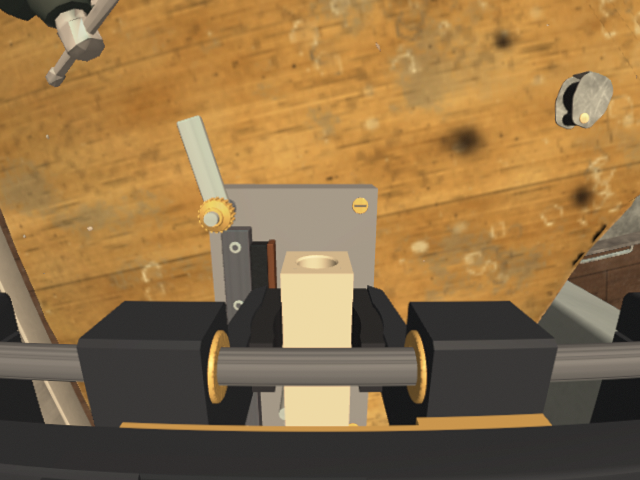

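View pics/s7.png

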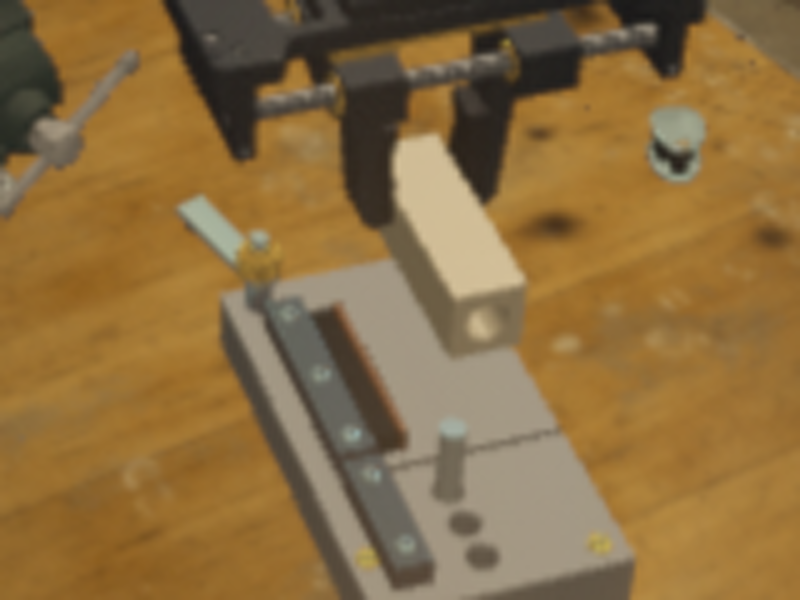

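Run:
```python
from plan import *
import pickle
p,s=pickle.load(open("f7.pkl","rb"))
for P in [(-.8,23,106.7),(-28.8,23,106.7),(-.8,23,76.7),(-28.8,23,76.7),(-28.8,-67,106.7),(3,39,59)]:
    print(P,((proj(p,[jw(*P)])[0]-[270,220]+.5)*5-.5).round(0))
```

```text
(-0.8, 23, 106.7) [456. 296.]
(-28.8, 23, 106.7) [528. 281.]
(-0.8, 23, 76.7) [451. 358.]
(-28.8, 23, 76.7) [522. 343.]
(-28.8, -67, 106.7) [437. 132.]
(3, 39, 59) [454. 425.]
```

The predicted wax corners match the side view within about 1 mm, so the bar has not slipped. The pin top is at (452,428), predicted (454,425). Lowering now.

```bash
python3 -m jog '[[3,-1,2,0,0,0,15],[6,-1,2,0,0,0,15],[8,-1,2,0,0,0,15],[8,0,0,0,0,0,15],[6,0,0,0,0,0,15],[3,0,0,0,0,0,15],[0,0,0,0,0,0,15],[0,0,0,0,0,0,15]]'
python3 - <<'E'
from plan import *
st()
rows(jw(-10,-39,43.5),JY,3)
E
```

```text
clock: 17.27
tool_pos: [0.4928, -0.1479, 0.0544]
eef_rot: [0.417, -0.569, 0.417, 0.573]
wrist_force: [0.1, 0.0, -0.9]
width: 0.0277
t 17.27 tcp [ 0.4928 -0.1479  0.0544] jig [-12.  -39.3  54.4] jaw yaw-jig deg -179.9 xax [-0.004  0.003 -1.   ] F [ 0.1  0.  -0.9] w mm 27.7 q6 2.31
rows 3 rem mm [  1.9   0.9 -10.9] rot u [ 0.02  0.04 -0.03]
[3.6,-0.7,0.1] [ 0.01  0.01 -0.01]
[3.6,-0.7,0.1] [ 0.01  0.01 -0.01]
[3.6,-0.7,0.1] [ 0.01  0.01 -0.01]
```

```bash
python3 -m jog '[[2,0,0,0,0,0,15],[3,0,0,0,0,0,15],[3,0,0,0,0,0,15],[1.5,0,0,0,0,0,15],[0,0,0,0,0,0,15],[0,0,0,0,0,0,15],[0,0,0,0,0,0,15],[0,0,0,0,0,0,15]]'
python3 - <<'E'
from plan import *
st()
E
```

```text
clock: 17.93
tool_pos: [0.4932, -0.1483, 0.0447]
eef_rot: [0.418, -0.57, 0.417, 0.572]
wrist_force: [-0.4, -0.1, -0.4]
width: 0.0276
t 17.93 tcp [ 0.4932 -0.1483  0.0447] jig [-11.7 -39.8  44.7] jaw yaw-jig deg -179.92 xax [-0.002  0.002 -1.   ] F [-0.4 -0.1 -0.4] w mm 27.6 q6 2.31
```

```bash
python3 -m jog '[[0.7,0,0,0,0,0,15],[0.7,0,0,0,0,0,15],[0.7,0,0,0,0,0,15],[0.5,0,0,0,0,0,15],[0,0,0,0,0,0,15],[0,0,0,0,0,0,15],[0,0,0,0,0,0,15],[0,0,0,0,0,0,15]]'
python3 - <<'E'
from plan import *
st()
p=bot.grab_frame("side"); crop(p,(350,290),50,"s8.png",6)
E
```

```text
clock: 18.6
tool_pos: [0.4934, -0.1484, 0.0423]
eef_rot: [0.418, -0.57, 0.417, 0.572]
wrist_force: [0.6, -0.1, -0.1]
width: 0.0276
t 18.6 tcp [ 0.4934 -0.1484  0.0423] jig [-11.6 -40.   42.3] jaw yaw-jig deg -179.92 xax [-0.001  0.002 -1.   ] F [ 0.6 -0.1 -0.1] w mm 27.6 q6 2.31
s8.png (600, 792, 3) origin 284 240 scale 6
```

View pics/s8.png

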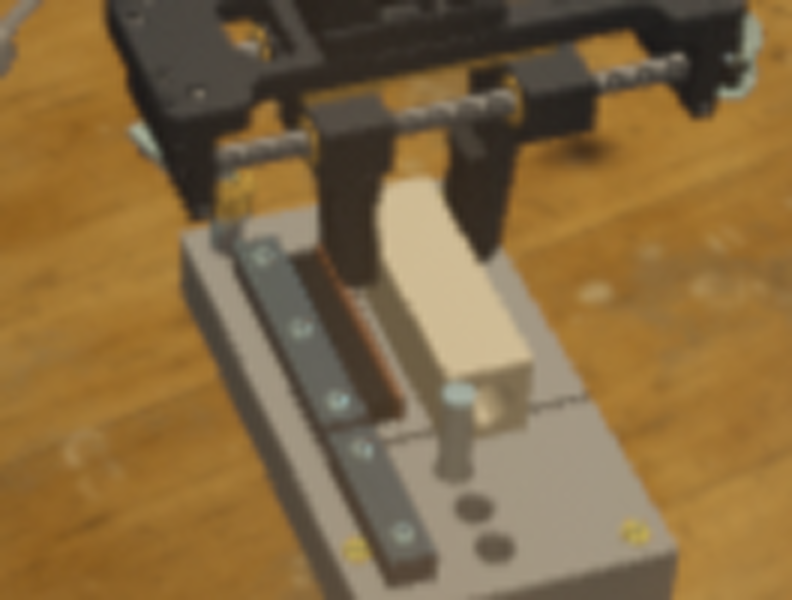

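```bash
python3 -m jog '[[0.6,0,0,0,0,0,15],[0.6,0,0,0,0,0,15],[0.6,0,0,0,0,0,15],[0,0,0,0,0,0,15],[0,0,0.8,0,0,0,15],[0,0,0.8,0,0,0,15],[0,0,0,0,0,0,15],[0,0,0,0,0,0,15]]'
python3 - <<'E'
from plan import *
for i in range(2): st(); bot.grab_frame("side")
E
```

```text
clock: 19.32
tool_pos: [0.493, -0.1468, 0.0423]
eef_rot: [0.417, -0.571, 0.417, 0.571]
wrist_force: [-0.2, -0.3, 0.9]
width: 0.0274
t 19.32 tcp [ 0.493  -0.1468  0.0423] jig [-11.5 -38.3  42.3] jaw yaw-jig deg -179.9 xax [-0.     0.001 -1.   ] F [-0.2 -0.3  0.9] w mm 27.4 q6 2.31
t 19.37 tcp [ 0.4929 -0.1468  0.0423] jig [-11.5 -38.3  42.3] jaw yaw-jig deg -179.9 xax [-0.     0.001 -1.   ] F [ 0.3 -0.5  1.2] w mm 27.7 q6 2.31
```

z stays at 42.3 mm although I commanded it down, so the bar is on the base. Now sliding it to the pin.

```bash
python3 -m jog '[[0,0,0.8,0,0,0,15],[0,0,0.8,0,0,0,15],[0.2,0,0.8,0,0,0,15],[0,0,0.8,0,0,0,15],[0,0,0.8,0,0,0,15],[0,0,0.8,0,0,0,15],[0.2,0,0.8,0,0,0,15],[0,0,0.8,0,0,0,15]]'
python3 - <<'E'
from plan import *
st()
E
```

```text
clock: 20.08
tool_pos: [0.4924, -0.1423, 0.0427]
eef_rot: [-0.417, 0.573, -0.418, -0.569]
wrist_force: [0.3, -5.2, 1.3]
width: 0.0275
t 20.08 tcp [ 0.4924 -0.1423  0.0427] jig [-10.7 -33.9  42.7] jaw yaw-jig deg -179.89 xax [ 0.004 -0.004 -1.   ] F [ 0.3 -5.2  1.3] w mm 27.5 q6 2.32
```

```bash
python3 -m jog '[[0,-0.5,-0.3,0,0,0,15],[0,-1,0,0,0,0,15],[0,-1,0,0,0,0,15],[0,-1,0,0,0,0,15],[0,-1,0,0,0,0,15],[0,0,0,0,0,0,15],[0,0,0,0,0,0,15],[0,0,0,0,0,0,15]]'
python3 - <<'E'
from plan import *
st()
p=bot.grab_frame("side"); crop(p,(350,290),50,"s9.png",6)
E
```

```text
clock: 20.75
tool_pos: [0.4965, -0.1416, 0.0426]
eef_rot: [-0.416, 0.573, -0.418, -0.57]
wrist_force: [-0.8, -3.3, 2.4]
width: 0.0277
t 20.75 tcp [ 0.4965 -0.1416  0.0426] jig [ -6.6 -34.4  42.6] jaw yaw-jig deg -179.82 xax [ 0.002 -0.005 -1.   ] F [-0.8 -3.3  2.4] w mm 27.7 q6 2.33
s9.png (600, 792, 3) origin 284 240 scale 6
```

View pics/s9.png

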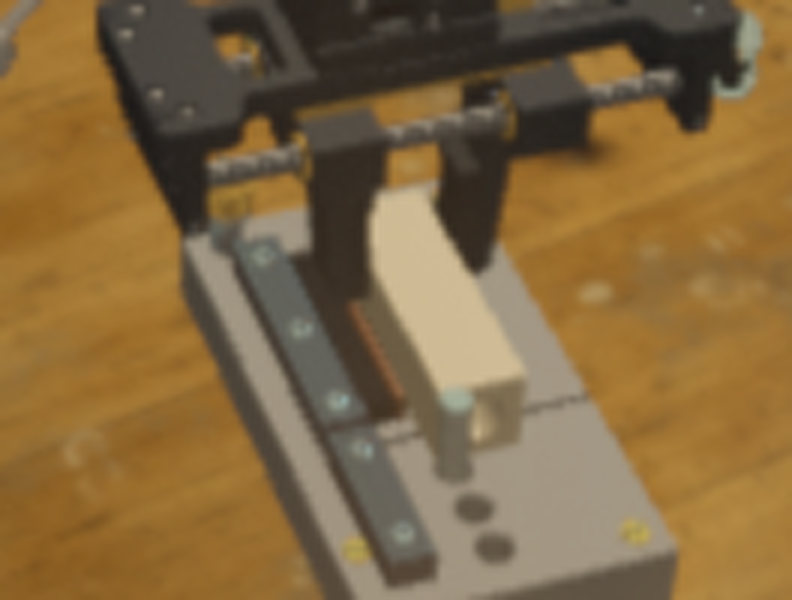

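The bar touches the pin and is a couple of mm off the pad. Pressing in small steps.

```bash
cat >> plan.py <<'E'
def fj():
    F=[]
    for i in range(4): F.append(bot.sense()["wrist_force"]); bot.grab_frame("side")
    f=np.mean(F,0); c,s=np.cos(JY),np.sin(JY); print("F jig x,y,z",np.round([c*f[0]+s*f[1],-s*f[0]+c*f[1],f[2]],2))
E
python3 -m jog '[[0,-0.6,0,0,0,0,15],[0,-0.8,0,0,0,0,15],[0,-0.8,0,0,0,0,15],[0,-0.8,0,0,0,0,15],[0,-0.8,0,0,0,0,15],[0,-0.8,0,0,0,0,15],[0,0,0,0,0,0,15],[0,0,0,0,0,0,15]]'
python3 - <<'E'
from plan import *
st();fj();st()
E
```

```text
clock: 21.47
tool_pos: [0.5001, -0.1403, 0.0426]
eef_rot: [-0.415, 0.572, -0.419, -0.57]
wrist_force: [-1.5, -3.7, 2.6]
width: 0.0274
t 21.47 tcp [ 0.5001 -0.1403  0.0426] jig [ -2.8 -34.3  42.6] jaw yaw-jig deg -179.82 xax [-0.001 -0.005 -1.   ] F [-1.5 -3.7  2.6] w mm 27.4 q6 2.34
F jig x,y,z [-3.15 -2.8   2.2 ]
t 21.67 tcp [ 0.5001 -0.1404  0.0426] jig [ -2.8 -34.3  42.6] jaw yaw-jig deg -179.81 xax [-0.001 -0.005 -1.   ] F [-1.9 -4.4  1.6] w mm 27.6 q6 2.34
```

```bash
python3 -m jog '[[0,-0.7,0,0,0,0,15],[0,-0.8,0,0,0,0,15],[0,-0.8,0,0,0,0,15],[0,-0.8,0,0,0,0,15],[0,0,0,0,0,0,15],[0,0,0,0,0,0,15],[0,0,0,0,0,0,15],[0,0,0,0,0,0,15]]'
python3 - <<'E'
from plan import *
st();fj();st()
E
```

```text
clock: 22.33
tool_pos: [0.5007, -0.1401, 0.0427]
eef_rot: [0.413, -0.571, 0.42, 0.572]
wrist_force: [-2.6, -4.5, 1.5]
width: 0.0273
t 22.33 tcp [ 0.5007 -0.1401  0.0427] jig [ -2.1 -34.3  42.7] jaw yaw-jig deg -179.77 xax [-0.007 -0.006 -1.   ] F [-2.6 -4.5  1.5] w mm 27.3 q6 2.34
F jig x,y,z [-3.74 -3.21  2.26]
t 22.53 tcp [ 0.5007 -0.1401  0.0427] jig [ -2.1 -34.3  42.7] jaw yaw-jig deg -179.76 xax [-0.007 -0.006 -1.   ] F [-2.  -4.   2.3] w mm 27.7 q6 2.34
```

```bash
python3 -m jog '[[0,-1,0,0,0,0,15],[0,-1.2,0,0,0,0,15],[0,-1.3,0,0,0,0,15],[0,-1.3,0,0,0,0,15],[0,-1.3,0,0,0,0,15],[0,-1.3,0,0,0,0,15],[0,-1.3,0,0,0,0,15],[0,-1.3,0,0,0,0,15]]'
python3 - <<'E'
from plan import *
st();fj();st();rows(bot.sense()["tool_pos"],JY)
E
```

```text
clock: 23.2
tool_pos: [0.5032, -0.1393, 0.0428]
eef_rot: [0.407, -0.567, 0.423, 0.578]
wrist_force: [-8.4, -7.4, 5.9]
width: 0.028
t 23.2 tcp [ 0.5032 -0.1393  0.0428] jig [  0.5 -34.3  42.8] jaw yaw-jig deg -179.5 xax [-0.026 -0.01  -1.   ] F [-8.4 -7.4  5.9] w mm 28.0 q6 2.35
F jig x,y,z [-10.27  -4.61   6.26]
t 23.4 tcp [ 0.5033 -0.1394  0.0428] jig [  0.5 -34.3  42.8] jaw yaw-jig deg -179.51 xax [-0.026 -0.01  -1.   ] F [-9.1 -7.   6.8] w mm 27.5 q6 2.35
rows 1 rem mm [0. 0. 0.] rot u [ 0.08 -0.02 -0.26]
[0.0,0.0,0.0] [ 0.08 -0.02 -0.26]
```

```bash
python3 -m jog '[[0,-1.2,0,0,0,-0.1,15],[0,-1.2,0,0,0,-0.15,15],[0,-1.2,0,0,0,-0.15,15],[0,-1.2,0,0,0,-0.15,15],[0,-1.2,0,0,0,-0.15,15],[0,-1.2,0,0,0,-0.15,15],[0,-1.2,0,0,0,-0.15,15],[0,-1.2,0,0,0,-0.15,15]]'
python3 - <<'E'
from plan import *
st();fj();st()
p=bot.grab_frame("side"); crop(p,(350,290),50,"s10.png",6); cv2.imwrite("pics/s10f.png",p["frame"][:,:,::-1])
p=bot.grab_frame("wrist"); cv2.imwrite("pics/w10.png",p["frame"][:,:,::-1])
E
```

```text
clock: 24.07
tool_pos: [0.5024, -0.1397, 0.0431]
eef_rot: [-0.435, 0.587, -0.393, -0.559]
wrist_force: [-10.0, -7.5, 7.4]
width: 0.0271
t 24.07 tcp [ 0.5024 -0.1397  0.0431] jig [ -0.4 -34.4  43.1] jaw yaw-jig deg -179.23 xax [ 0.068  0.024 -0.997] F [-10.   -7.5   7.4] w mm 27.1 q6 2.25
F jig x,y,z [-11.88  -4.04   7.96]
t 24.27 tcp [ 0.5024 -0.1396  0.0431] jig [ -0.4 -34.3  43.1] jaw yaw-jig deg -179.24 xax [ 0.067  0.024 -0.997] F [-10.2  -9.1   8.8] w mm 27.6 q6 2.25
s10.png (600, 792, 3) origin 284 240 scale 6
```

View pics/s10.png

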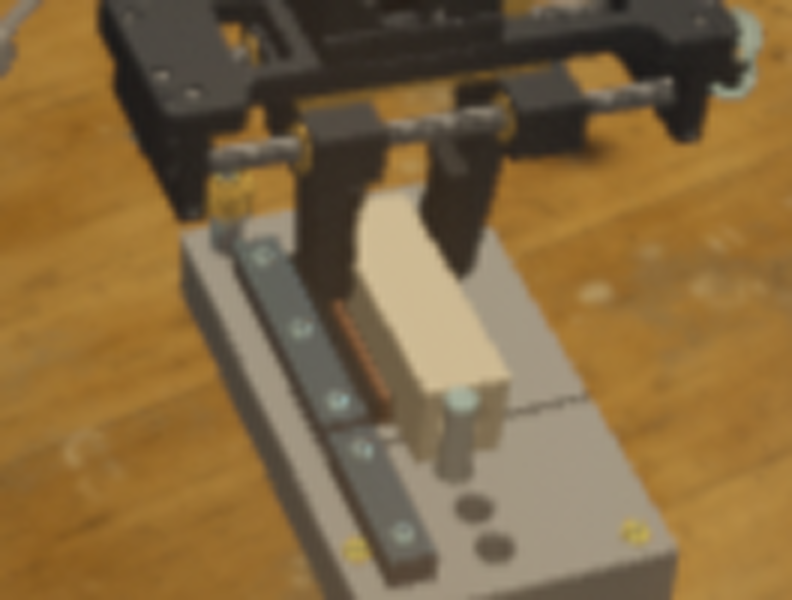

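View pics/w10.png

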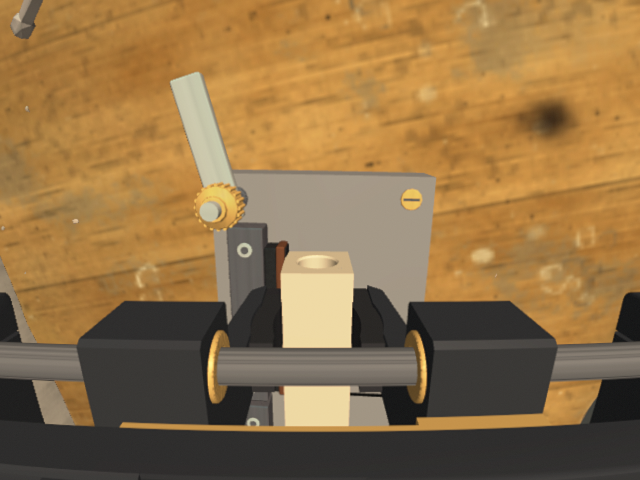

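The bar is at the pin and into the pad, but I over-corrected the tilt (about 4°). Bringing it back upright.

```bash
python3 -m jog '[[0,-1.3,0,0,0,0.08,15],[0,-1.3,0,0,0,0.08,15],[0,-1.3,0,0,0,0.08,15],[0,-1.3,0,0,0,0.08,15],[0,-1.3,0,0,0,0.08,15],[0,-1.3,0,0,0,0.06,15],[0,-1.3,0,0,0,0.03,15],[0,-1.3,0,0,0,0,15]]'
python3 - <<'E'
from plan import *
st();fj();st()
E
```

```text
clock: 25.03
tool_pos: [0.5037, -0.1389, 0.0426]
eef_rot: [0.414, -0.571, 0.413, 0.576]
wrist_force: [-9.0, -7.5, 4.9]
width: 0.0278
t 25.03 tcp [ 0.5037 -0.1389  0.0426] jig [  1.1 -34.   42.6] jaw yaw-jig deg -179.16 xax [-0.005  0.005 -1.   ] F [-9.  -7.5  4.9] w mm 27.8 q6 2.32
F jig x,y,z [-10.93  -4.5    4.91]
t 25.23 tcp [ 0.5036 -0.1389  0.0426] jig [  1.  -34.   42.6] jaw yaw-jig deg -179.17 xax [-0.005  0.005 -1.   ] F [-8.6 -6.8  3.9] w mm 27.3 q6 2.32
```

Upright now, with 10.9 N on the tool along the fence axis and an estimated 5 mm of pad travel. I'll hold and watch for 1 to 2 s, and check the images.

Run:
```python
from plan import *
for i in range(5): fj()
st()
p=bot.grab_frame("side"); 
tx=wj(bot.sense()["tool_pos"]); y0=tx[1]+24.2
P=[(x+tx[0],y0+y,z) for x in(-14,14) for y in (-45,45) for z in (26,56)]+[(3,39,59),(3,39,26),(15,16,38),(15,-60,38)]
crop(p,(350,290),50,"s11.png",6,proj(p,[jw(*q) for q in P]))
t=bot.grab_frame("top"); crop(t,(240,258),50,"t11.png",6)
for q in ("loupe","cutters","ring_clamp"):
    d=bot.spot_point(t,q); print(q,[(np.round(e["location"],1),round(e["score"],2)) for e in d[:1]])
```

```text
F jig x,y,z [-10.73  -4.5    4.6 ]
F jig x,y,z [-10.53  -4.53   4.95]
F jig x,y,z [-10.14  -5.07   4.89]
F jig x,y,z [-10.36  -4.71   4.67]
F jig x,y,z [-10.34  -4.28   4.6 ]
t 26.23 tcp [ 0.5036 -0.1389  0.0426] jig [  1.  -34.   42.6] jaw yaw-jig deg -179.17 xax [-0.005  0.005 -1.   ] F [-8.5 -7.   4.8] w mm 27.6 q6 2.32
s11.png (600, 792, 3) origin 284 240 scale 6
t11.png (600, 792, 3) origin 174 208 scale 6
loupe [(array([353.7, 341.4]), 0.64)]
cutters [(array([416.6, 136.5]), 0.91)]
ring_clamp [(array([459.1, 314. ]), 0.86)]
```

View pics/s11.png

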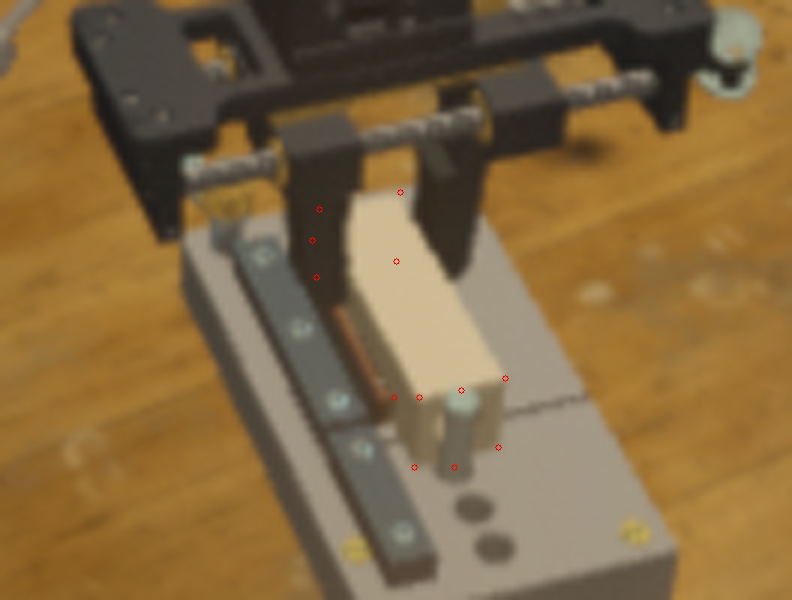

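View pics/t11.png

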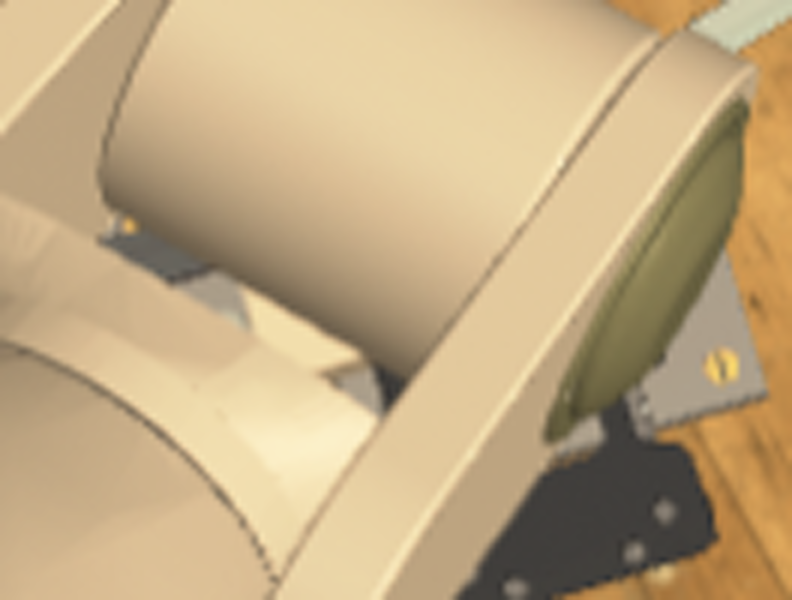

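Run:
```python
from plan import *
p=bot.grab_frame("side"); crop(p,(358,308),25,"s12.png",12); fj(); st()
```

```text
s12.png (600, 792, 3) origin 325 283 scale 12
F jig x,y,z [-10.23  -4.66   4.84]
t 26.73 tcp [ 0.5036 -0.1389  0.0426] jig [  1.  -34.   42.6] jaw yaw-jig deg -179.17 xax [-0.005  0.005 -1.   ] F [-9.  -8.   4.8] w mm 27.7 q6 2.32
```

View pics/s12.png

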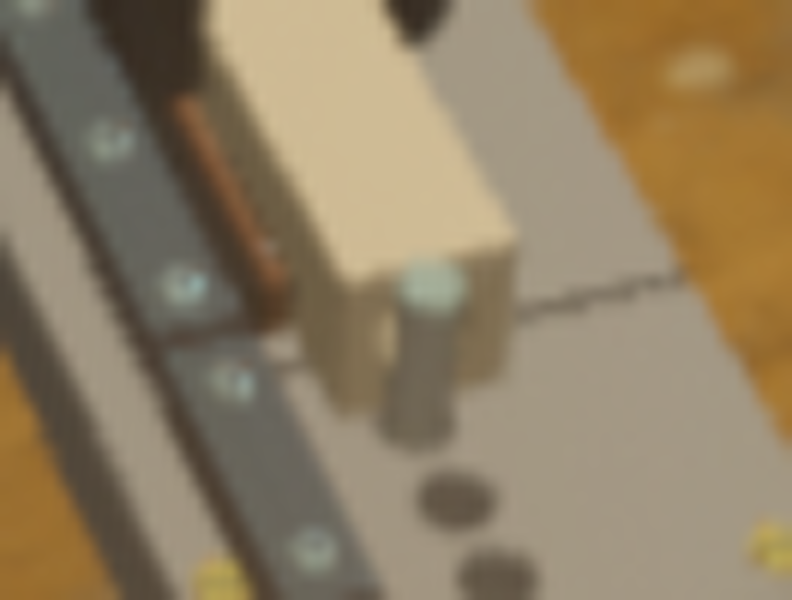

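```bash
python3 -c "
from bench import bot
print(bot.finish_job())"
```

```text
the job is handed in; nothing more can be done
None
```

The jig is set for the narrowest ring blank, and I handed the job in at about 26.7 s of the 61 s, with the arm still holding the wax pressed into the pad. No verdict is given back, so these are my own last checks.

- **Pin:** I moved it from the far bore to the one nearest the saw slot. It went fully home without resistance, to within 0.1 mm of its original height. The wax pushes it along the fence with about 4.5 N, so it leans slightly in its bore clearance, an estimated 2–3°.
- **Wax position:** it lies flat on the base with its end touching the pin. The gripper is upright to about 0.4° and within 0.8° of the fence line. In the last side picture the bar looks flat and square to the pad.
- **Push on the pad:** the tool feels a steady 10.2–10.9 N towards the fence, held for over 1 s. Some of that is friction on the base and pin, so I put the true pad force at about 8–10 N. The tool position suggests about 5 mm of pad travel, with roughly 1 mm of uncertainty, but I had no direct reading of the pad.
- **Along the way:** while pressing, I over-corrected the tilt to about 4° and then brought the bar back upright. The tool force stayed near 12 N in every reading.
- **Loupe, cutters and ring clamp:** the network's positions are within about 2 pixels of where they were at the start, so none of them has moved.

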